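# Pin the strain viewer's gate and hold a glass tile in its light by the frosted edges

### The arm

A 6-joint arm with a two-finger parallel gripper is mounted at the origin on a cart in front of the work surface, level with it; the furniture and walls round the work are solid. World frame = base frame: x ahead of the robot, y to its left, z up, the work surface at z = 0. Lengths are in m, angles in rad, forces in N, time in s.
With the tool pointing down it reaches from about 0.375 to 0.9 m from the base axis. Payload 3.1 kg.
Tool frame: the origin (TCP) lies at the very end of the fingers, on their centre line; the grasp point (between the pads) lies 19 mm behind it; z points along the fingers, y is the direction in which the jaws open and shut (so a half turn about z gives the same grasp; the last joint's range is limited). The gripper opens to 87 mm and grips with 3 to 60 N. Pads are 19 mm wide; open, the fingers measure 117 mm over their backs; the gripper's body (75 mm by 190 mm) begins 51 mm behind the grasp point.
Start: joints at [-1.345, 0.527, 1.433, -0, 1.181, -0.178], TCP at [0.246, -0.574, 0.223] pointing down, gripper open.
Joint ranges: [-3.08, 3.08], [-0.75, 2.2], [0.22, 2.44], [-1.43, 4.57], [0, 2.65], [-2.85, 2.85]. Speed limits (rad/s): [2.79, 2.79, 3.14, 3.14, 3.14, 3.14].

### API

Orientations are given as a unit quaternion [x, y, z, w].
In Python, from rig import robot gives the robot as it stands. The module is installed in compiled form; this text tells all that it offers.
- The arm moves only by the tool send_rows, never from a script. Its argument "deltas" is a list of rows, each an object of numbers: "tx", "ty", "tz": the shift along the tool's x, y, z in cm; "rx", "ry", "rz": the turn, a rotation vector about the tool's x, y, z in rad. A call has 1 to 5 rows; each row is the pose to reach, as a shift and turn from the pose commanded when the call began, along the tool's axes at that moment; what a row does not reach only later rows make up. A row lasts 1/12 s, in which the tool goes at most 41.7 mm and 7.16 degrees, less where a joint would pass 70% of its speed; a pose out of reach is approached as far as the arm can. A call with a gripper value outside its range is refused whole. "claw" is the finger opening in cm, from 0 to 8.7, set as the call begins (left out, the last holds). The fingers move at their own pace and stop on an object; "squeeze" is the grip in N (left out, the last holds). Time passes only in rows, so rows that repeat a pose let the fingers close. It gives the time, the measured TCP pose, the force and the opening at its end, in the units of the state.
- robot.get_obs(): the state, without advancing time (a new reading comes with each control period).
- robot.camera(name): name is "scene" or "top" or "wrist"; returns a dict with "color" (384x512x3 uint8, red, green, blue), "z_map" (384x512 float32, m along the optical axis (not along the pixel's ray), 0 where there is no reading), "intrinsics" (3x3 intrinsics, pixels), "distortion" ([k1, k2, p1, p2, k3] as OpenCV has them; the pictures are not rectified), "R" (3x3) and "t" (3): a world point X has camera coordinates R X + t; the wrist camera has in their place "tool_from_camera" (4x4, takes a point from camera to tool coordinates, whose origin is the TCP and whose axes are the flange's). Camera axes: x right, y down, z forward; pixel columns grow to the right and rows downward; lengths in m; the calibration is good to about 2 mm. A picture is of the moment at which its call begins: read the wrist's pose just before it.
- robot.hand_in(): hands the job in, once; it reports no verdict.
Trained networks look in the newest picture that a camera, given by its name, has taken for a name from the list of things; names that differ only in an ending like _2 or _b are one class to them, and where a whole thing is asked for, a point or a joint stands for the part that bears it (a point fixed in the world has none). Each returns a list of dicts, best first, with "p" (0 to 1); they miss things now and then, are a little off and sometimes report something else, mostly with a low value. They report only what shows in the picture. A call takes as long as a camera call.
- robot.outline_of(label, camera): "pixels" (384x512 bool, what is visible of it) and "xy" ([column, row] in pixels, amid what is visible of it).
- robot.tip_of(label, camera): "xy" ([column, row] in pixels: a listed point, or the origin of a listed thing).
The state is a dict: "time": time; "q": joint angles; "joint_velocities": joint speeds; "joint_torque": joint torques, N m; "position": TCP position; "tool_rot": TCP orientation; "ft_force": force on the tool from outside, world axes, zero at the start; "moment": the same for the moment, N m; "grip_width": finger opening in m.
Only numpy, scipy, OpenCV 4.12 (cv2) and the standard library are available. Lean on these libraries where they do the work, as an engineer would, in place of code of your own. Each camera call takes 0.05 s, during which the arm holds its last target.

### The job

Make the strain viewer ready: swing its analyser gate fully shut so that the lug lies in the fork, then take the headed steel pin out of the wooden rack, push it straight down through fork and lug until its head sits flush on top of the fork, and let go of it. Then check the tall glass tile: lift it out of the rack by its two frosted narrow edges only, never touching its polished faces, and finish while still holding it in the gripper between lamp and gate, upright and still, its polished faces square to the light and its middle on the axis of the light, touching nothing but the fingers. Leave the two other tiles standing in their slots.

Things in the scene. Friction and masses are not known exactly. Their poses are not given: they have to be found in the camera images.
- viewer: Strain viewer, fixed: grey base plate 160 (x) x 250 mm, top 14 mm above the table; origin on the table under its middle; -x faces the robot. Light runs along its y, 70 mm above the table, from the white lamp head (92 mm along x, y = 69 to 115 mm, 110 mm high; round bright window, bezel front at y = 64 mm) to the analyser gate at y = -85 mm.
- beam (a point): Point on the light's axis midway between lamp and gate: 70 mm above the table, at x = 0, y = -10 mm of the viewer; axes as the viewer's, y along the light. Free gap between lamp bezel and gate frame: 144 mm.
- fork_top (a point): Mouth of the fork's hole, on top of the upper ear, 84 mm above the table (x = -55, y = -85 mm of the viewer; its axes). Aluminium fork: ears 26 x 26 x 8 mm, tops at 84 and 64 mm, room for the gate's 9 mm lug between; upright 12 mm hole through all, chamfered; free below. The shut gate's frame (top at 100 mm) begins 25 mm from the hole towards +x: fingers closing along the viewer's y clear it.
- gate (a joint): Analyser gate: round dark filter in a 60 mm frame, 10 mm thick, its centre 60 mm from its upright hinge, which stands at the back (x = +60, y = -85 mm of the viewer); lug at its free end, 115 mm from the hinge. 0 rad = shut against its stop, square to the light, holes in line; grows as it swings outward (to the viewer's -y); starts 0.25 to 0.6 open. A push of 1 to 2 N moves it; friction keeps it.
- rack: Fixed wooden rack, 58 mm (x) x 170 mm (y) x 40 mm high, origin on the table under its middle. Three tile slots at y = +60, +18 and -24 mm, each 38 mm along x by 16 mm along y and 16 mm deep, and at y = -66 mm a 12 mm through hole in which the pin waits.
- pin: Loose steel pin, about 50 g, z up; origin at the centre of its head's underside. Shank 10 mm in diameter, 36 mm long, the last 7 mm tapering to 4 mm. Head: flange 20 mm in diameter, 4 mm high, then a knurled grip 14 mm in diameter up to 26 mm above the origin. At the start it stands in the rack's hole, flange on the rack's top (origin 40 mm above the table).
- tile_tall: Tallest glass tile, 36 (its x) x 14 (y) x 70 mm (z), about 90 g; origin at the middle of its foot. The narrow faces at x = +-18 mm are frosted (whitish), the wide faces at y = +-7 mm polished clear. At the start it stands in one of the rack's slots (which one varies), foot 24 mm above the table, axes along the rack's (its x across the rack).
- tile_mid (a point): Middle of the tall tile, 35 mm above its foot; its axes are the tile's.
- tile_tall_faces: The polished clear part of the tall tile (29 x 14 x 70 mm, everything but the 3.5 mm frosted strips at x = +-14.5 to 18 mm); same origin and axes as the tile. The fingers must not touch it.
- tile_short: A second glass tile, 36 x 14 mm, rectangular, only 42 mm tall; origin at the middle of its foot. Stands in another slot of the rack.
- tile_arched: A third glass tile, 36 x 14 mm, with a rounded top, 56.5 mm tall (its frosted edges 42 mm); origin at the middle of its foot. Stands in another slot of the rack.

How it is judged:
On the way, in this order (a step that is already met when the one before it is completed fails the run):
1. the gate is shut, its lug in the fork (value of joint gate below 0.04 rad), for 0.1 s.
2. the pin sits in the fork, its head flush on the upper ear, and has been let go, the gate shut (horizontal distance between pin and fork_top below 0.004 m and z of pin in the frame of fork_top below 0.002 m and angle between pin's own z axis and vertical below 0.1 rad and value of joint gate below 0.05 rad and contact force between pin and the fingers below 0.1 N), for 0.2 s.
3. the tall tile is lifted clear of the rack in the fingers (z of tile_tall in the frame of rack above 0.044 m and contact force between tile_tall and rack below 0.05 N and contact force between tile_tall and the fingers above 1 N), for 0.1 s.
At the end, for the whole second after the job is handed in: Pin within 4 mm of the hole axis, head within 2 mm of the ear, gate shut within 0.05 rad; tall tile in the fingers, its middle within 8 mm sideways, 10 mm in height and 50 mm along the light of the beam point, upright to 0.12, square to 0.14 rad, still, off the viewer; other tiles upright (horizontal distance between pin and fork_top below 0.004 m and z of pin in the frame of fork_top between -0.003 and 0.002 m and angle between pin's own z axis and vertical below 0.1 rad and value of joint gate below 0.05 rad and x of tile_mid in the frame of beam between -0.008 and 0.008 m and z of tile_mid in the frame of beam between -0.01 and 0.01 m and y of tile_mid in the frame of beam between -0.05 and 0.05 m and angle between tile_tall's own z axis and vertical below 0.12 rad and angle between the y axis of tile_tall and the y axis of beam, either way round below 0.14 rad and contact force between tile_tall and the fingers above 1 N and contact force between tile_tall and viewer below 0.05 N and linear speed of tile_tall below 0.02 m/s and angle between each of tile_short, tile_arched's own z axis and vertical below 0.15 rad); the arm keeps its last pose, push and grip.
It fails at once if a finger touches the polished faces of the tall tile (contact force between tile_tall_faces and the fingers above 0.5 N).
It fails at once if one of the other tiles is moved from its slot (distance of any of tile_short, tile_arched from where it was at the start of the episode above 0.015 m).
It also fails if it takes over 59 s, if anything falls off the work surface, if the arm or the gripper's body presses on something with over 40 N, if the wrist force passes 120 N, or if a joint passes its speed limit or range.

## Working session

There is one attempt and no reset: what is moved stays moved. The work goes in short steps, Python scripts to look and compute and a tool call to move; the robot and the scene stay as the last step left them, time stands still between calls to the robot, and variables do not carry over. Pictures are saved under pics/ and viewed, and the job is handed in when it is done.

Besides the shell and the picture viewer there is one more tool, called after "Request:" as name(argument=value, ...) on one line, values as JSON. send_rows: Moves the arm, as the interface text tells. Its arguments: {"type":"object","properties":{"deltas":{"type":"array","items":{"type":"object","properties":{"tx":{"type":"number"},"ty":{"type":"number"},"tz":{"type":"number"},"rx":{"type":"number"},"ry":{"type":"number"},"rz":{"type":"number"}}}},"claw":{"type":"number"},"squeeze":{"type":"number"}},"required":["deltas"]}

```bash
mkdir -p pics; ls; python3 - <<'E'
from rig import robot
import cv2,numpy as np,pickle
o=robot.get_obs();print({k:np.round(v,4) for k,v in o.items()})
D={}
for c in ["scene","top"]:
    d=robot.camera(c);D[c]=d
    cv2.imwrite(f"pics/{c}0.png",d["color"][:,:,::-1])
    print(c,np.round(d["intrinsics"],1).tolist(),d["distortion"],np.round(d["R"],3).tolist(),d["t"])
    for l in ["viewer","rack","pin","tile_tall","tile_short","tile_arched","gate","fork_top","tile_mid","beam"]:
        r=robot.tip_of(l,c);print(l,[(np.round(x["xy"],1).tolist(),round(x["p"],2)) for x in r[:3]])
        r=robot.outline_of(l,c);print('   o',[(np.round(x["xy"],1).tolist(),round(x["p"],2),int(x["pixels"].sum())) for x in r[:3]])
        D[c+l]=r
pickle.dump(D,open("d0.pkl","wb"))
print(robot.get_obs()["time"])
E
```

```text
pics
{'time': np.float64(0.0), 'q': array([-1.3445e+00,  5.2850e-01,  1.4339e+00, -1.0000e-04,  1.1814e+00,
       -1.7850e-01]), 'joint_velocities': array([-0.0004,  0.0015,  0.0004, -0.0008,  0.003 ,  0.0014]), 'joint_torque': array([ 5.00000e-04, -4.40042e+01, -1.76594e+01,  6.35000e-02,
        5.84000e-02, -2.00000e-04]), 'position': array([ 0.246 , -0.5738,  0.2216]), 'tool_rot': array([ 9.796e-01,  2.011e-01, -1.000e-04, -1.100e-03]), 'ft_force': array([ 0.8881, -0.1674, -0.6206]), 'moment': array([-0.0074,  0.0167,  0.0195]), 'grip_width': np.float64(0.087)}
scene [[365.0, 0.0, 252.3], [0.0, 365.0, 191.8], [0.0, 0.0, 1.0]] [-0.11549775  0.          0.          0.          0.        ] [[0.517, -0.856, 0.021], [-0.319, -0.214, -0.923], [0.795, 0.47, -0.384]] [-0.45217432  0.21594177  0.54113553]
viewer [([212.5, 204.3], 0.76), ([215.4, 179.6], 0.71)]
   o [([204.8, 194.1], 0.64, 3849)]
rack [([238.1, 260.2], 0.68)]
   o [([242.5, 255.0], 0.84, 2240)]
pin [([234.0, 248.6], 0.73), ([265.0, 252.7], 0.55)]
   o [([265.7, 247.9], 0.52, 115)]
tile_tall [([251.6, 251.7], 0.69)]
   o [([251.3, 232.5], 0.61, 422)]
tile_short [([231.8, 244.3], 0.67)]
   o [([233.2, 236.0], 0.59, 180)]
tile_arched [([212.8, 240.8], 0.56), ([217.4, 177.8], 0.19)]
   o [([205.4, 196.3], 0.72, 3694), ([213.1, 227.5], 0.68, 294)]Traceback (most recent call last):
  File "<stdin>", line 10, in <module>
ValueError: it knows: beam, fork_top, pin, rack, tile_arched, tile_mid, tile_short, tile_tall, tile_tall_faces, viewer
```

```bash
python3 - <<'E'
from rig import robot
import cv2,numpy as np,pickle
D={}
for c in ["scene","top"]:
    d=robot.camera(c);D[c]=d
    cv2.imwrite(f"pics/{c}0.png",d["color"][:,:,::-1])
    if c=="top": print(c,np.round(d["intrinsics"],1).tolist(),d["distortion"],np.round(d["R"],3).tolist(),d["t"])
    for l in ["viewer","rack","pin","tile_tall","tile_short","tile_arched"]+["fork_top"]:
        if c=="top" or l=="fork_top":
            r=robot.tip_of(l,c);print(l,[(np.round(x["xy"],1).tolist(),round(x["p"],2)) for x in r[:3]])
pickle.dump(D,open("d0.pkl","wb"))
print(robot.get_obs()["time"])
E
```

```text
fork_top [([227.2, 186.4], 0.78), ([249.2, 251.8], 0.22)]
top [[378.3, 0.0, 258.7], [0.0, 378.3, 184.9], [0.0, 0.0, 1.0]] [-0.06970296  0.          0.          0.          0.        ] [[-0.017, -1.0, -0.005], [-0.996, 0.018, -0.085], [0.085, 0.004, -0.996]] [-0.15217982  0.57774754  0.87985496]
viewer [([206.4, 172.4], 0.76)]
rack [([294.9, 253.8], 0.56), ([268.0, 257.8], 0.41)]
pin [([324.7, 253.0], 0.45), ([306.8, 258.2], 0.4)]
tile_tall [([302.5, 254.7], 0.5)]
tile_short [([287.9, 256.2], 0.43)]
tile_arched [([269.1, 255.8], 0.63)]
fork_top [([241.2, 186.9], 0.88)]
1.15
```

View pics/scene0.png

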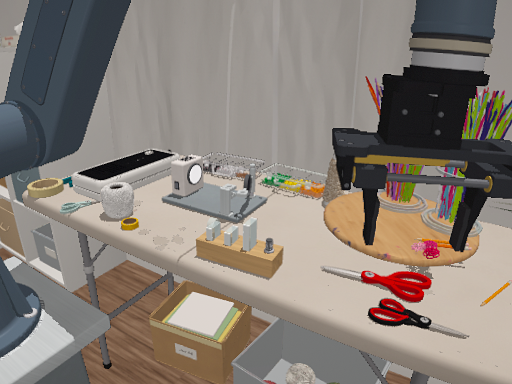

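View pics/top0.png

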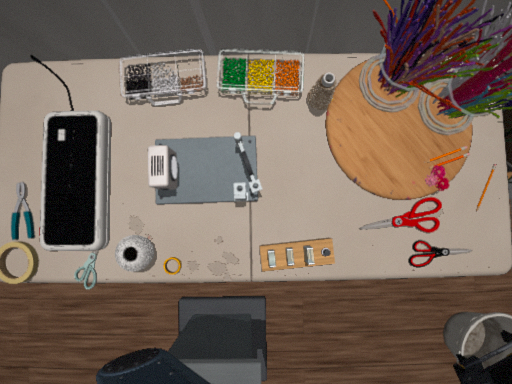

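The top view shows the viewer at about (206,170), with the lug near (255,187) and the fork near (241,190). The rack is at (297,255), with the pin at its right end (326,253). In the scene view the tile next to the pin (251,232) is the tallest.

```bash
cat > h.py <<'E'
import numpy as np,cv2
from scipy.spatial.transform import Rotation as Rn
def ray(d,uv,obs=None):
    p=cv2.undistortPoints(np.array(uv,float).reshape(-1,1,2),d["intrinsics"],d["distortion"]).reshape(-1,2)
    r=np.c_[p,np.ones(len(p))]
    if "R" in d:
        R=d["R"];c=-R.T@d["t"];return c,r@R
    T=tw(d,obs);return T[:3,3],r@T[:3,:3].T
def tw(d,obs):
    M=np.eye(4);M[:3,:3]=Rn.from_quat(obs["tool_rot"]).as_matrix();M[:3,3]=obs["position"]
    return M@d["tool_from_camera"]
def atz(d,uv,z,obs=None):
    c,r=ray(d,uv,obs);return c+r*((z-c[2])/r[:,2])[:,None]
def proj(d,X,obs=None):
    X=np.atleast_2d(np.array(X,float))
    if "R" in d: R,t=d["R"],d["t"]
    else:
        T=np.linalg.inv(tw(d,obs));R,t=T[:3,:3],T[:3,3]
    return cv2.projectPoints(X,cv2.Rodrigues(np.array(R))[0],np.array(t,float),d["intrinsics"],d["distortion"])[0].reshape(-1,2)
def cloud(d,obs=None):
    h,w=d["z_map"].shape
    u,v=np.meshgrid(np.arange(w),np.arange(h))
    c,r=ray(d,np.c_[u.ravel(),v.ravel()],obs)
    X=c+r*d["z_map"].reshape(-1,1)
    X[d["z_map"].ravel()==0]=np.nan
    return X.reshape(h,w,3)
E
python3 - <<'E'
import pickle,numpy as np,cv2
from h import *
D=pickle.load(open("d0.pkl","rb"));d=D["top"]
P=cloud(d)
m=(P[...,2]>0.008)&(P[...,2]<0.02)&(P[...,0]>0.3)
m[:120]=0;m[:,:140]=0;m[:,270:]=0;m[215:]=0
n,l,s,c=cv2.connectedComponentsWithStats(m.astype(np.uint8));k=1+np.argmax(s[1:,4])
X=P[l==k]
print("base",s[k],cv2.minAreaRect(X[:,:2].astype(np.float32)),np.median(X[:,2]))
m=(P[...,2]>0.034)&(P[...,2]<0.046)
m[:235]=0;m[275:]=0;m[:,:255]=0;m[:,340:]=0
X=P[m];print("rack",m.sum(),cv2.minAreaRect(X[:,:2].astype(np.float32)),np.median(X[:,2]))
for n,uv,z in [("fork",(241.2,186.9),.084),("pin",(326.5,252.5),.066),("lug",(256,187),.08),("t1",(271,257),.066),("t2",(290,256),.066),("t3",(309,255),.09),("hinge",(238,135),.09),("viewer",(206.4,172.4),.014)]:
    print(n,atz(d,uv,z).round(3))
d=D["scene"];print(atz(d,(227.2,186.4),.084))
d=D["top"]
cv2.imwrite("pics/topz.png",cv2.resize(d["color"][120:280,140:345,::-1],None,fx=3.8,fy=3.8,interpolation=cv2.INTER_CUBIC))
E
```

```text
base [ 155  136  103   68 4733] ((0.6173263192176819, -0.03286385536193848), (0.16127589344978333, 0.24672061204910278), 1.534511685371399) 0.013545521085998935
rack 1428 ((0.41033461689949036, -0.2480933666229248), (0.058905068784952164, 0.17079100012779236), 5.014777183532715) 0.03913804626527889
fork [[ 0.566 -0.123  0.084]]
pin [[ 0.416 -0.312  0.066]]
lug [[ 0.566 -0.156  0.08 ]]
t1 [[ 0.408 -0.187  0.066]]
t2 [[ 0.41  -0.23   0.066]]
t3 [[ 0.413 -0.27   0.09 ]]
hinge [[ 0.683 -0.118  0.09 ]]
viewer [[ 0.609 -0.036  0.014]]
[[ 0.55574068 -0.11896864  0.084     ]]
```

View pics/topz.png

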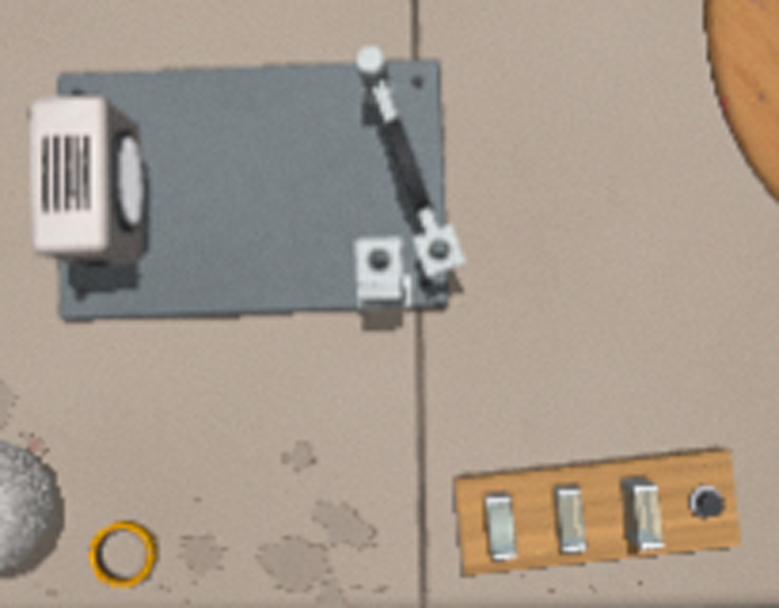

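```bash
cat > go.py <<'E'
import sys,numpy as np
from rig import robot
from scipy.spatial.transform import Rotation as Rn
# usage go.py x y z yawdeg(of tool x)
x,y,z,yaw=map(float,sys.argv[1:5])
o=robot.get_obs();p=np.array(o["position"]);R0=Rn.from_quat(o["tool_rot"])
Rt=Rn.from_euler("z",yaw,degrees=True)*Rn.from_euler("x",180,degrees=True)
rv=(R0.inv()*Rt).as_rotvec();t=R0.inv().apply(np.array([x,y,z])-p)*100
n=max(np.linalg.norm(t)/4.17,np.degrees(np.linalg.norm(rv))/7.16)
print("t",o["time"],"pos",p.round(4),"yaw",np.degrees(np.arctan2(R0.as_matrix()[1,0],R0.as_matrix()[0,0])).round(2),"F",np.round(o["ft_force"],1),"grip",round(float(o["grip_width"]),4))
print("shift cm",t.round(2),"rot",rv.round(3),"rows",round(n,1))
k=5/n
if k<1: print(" per 5 rows:",(t*k).round(2),(rv*k).round(3))
E
python3 go.py 0.53 -0.19 0.24 2
python3 - <<'E'
import pickle,numpy as np
from h import *
D=pickle.load(open("d0.pkl","rb"))
for c in ["top","scene"]:
    P=cloud(D[c])
    m=(abs(P[...,0]-.68)<.04)&(abs(P[...,1]+.12)<.04)&(P[...,2]>.02)
    print(c,np.percentile(P[m][:,2],[50,90,99,100]).round(3))
E
```

```text
t 1.15 pos [ 0.2461 -0.5745  0.2226] yaw 23.19 F [-0.3  0.  -0.7] grip 0.0867
shift cm [ 41.23 -24.16  -1.75] rot [0.   0.   0.37] rows 11.5
 per 5 rows: [ 17.98 -10.53  -0.76] [0.    0.    0.161]
top [0.087 0.109 0.111 0.112]
scene [0.076 0.105 0.109 0.109]
```

Request:
send_rows(deltas=[{"tx": 3.6, "ty": -2.1, "tz": -0.2, "rz": 0.07}, {"tx": 7.2, "ty": -4.2, "tz": -0.4, "rz": 0.14}, {"tx": 10.8, "ty": -6.3, "tz": -0.6, "rz": 0.21}, {"tx": 14.4, "ty": -8.4, "tz": -0.8, "rz": 0.28}, {"tx": 18, "ty": -10.5, "tz": -1, "rz": 0.35}], claw=0.5)

```text
schema error: expected keys tx, ty, tz, rx, ry, rz
```

```bash
python3 go.py 0.53 -0.19 0.24 2
```

```text
t 1.15 pos [ 0.2461 -0.5745  0.2226] yaw 23.19 F [-0.3  0.  -0.7] grip 0.0867
shift cm [ 41.23 -24.16  -1.75] rot [0.   0.   0.37] rows 11.5
 per 5 rows: [ 17.98 -10.53  -0.76] [0.    0.    0.161]
```

All six keys are needed.

Request:
send_rows(deltas=[{"tx": 3.6, "ty": -2.1, "tz": -0.2, "rx": 0, "ry": 0, "rz": 0.07}, {"tx": 7.2, "ty": -4.2, "tz": -0.4, "rx": 0, "ry": 0, "rz": 0.14}, {"tx": 10.8, "ty": -6.3, "tz": -0.6, "rx": 0, "ry": 0, "rz": 0.21}, {"tx": 14.4, "ty": -8.4, "tz": -0.8, "rx": 0, "ry": 0, "rz": 0.28}, {"tx": 18, "ty": -10.5, "tz": -1, "rx": 0, "ry": 0, "rz": 0.35}], claw=0.5)

```text
time: 1.57
position: [0.3708, -0.4058, 0.2327]
tool_rot: [1.0, 0.025, 0.0, 0.0]
ft_force: [-0.1, -0.4, 0.0]
grip_width: 0.0614
```

```bash
python3 go.py 0.53 -0.19 0.24 2
```

```text
t 1.5667 pos [ 0.3708 -0.4058  0.2327] yaw 2.89 F [-0.1 -0.4  0. ] grip 0.0614
shift cm [ 16.99 -20.75  -0.73] rot [ 0.    -0.     0.016] rows 6.4
 per 5 rows: [ 13.2  -16.13  -0.57] [ 0.    -0.     0.012]
```

Request:
send_rows(deltas=[{"tx": 2.6, "ty": -3.2, "tz": 0, "rx": 0, "ry": 0, "rz": 0.01}, {"tx": 5.2, "ty": -6.4, "tz": -0.2, "rx": 0, "ry": 0, "rz": 0.01}, {"tx": 7.8, "ty": -9.6, "tz": -0.3, "rx": 0, "ry": 0, "rz": 0.01}, {"tx": 10.4, "ty": -12.8, "tz": -0.4, "rx": 0, "ry": 0, "rz": 0.01}, {"tx": 13, "ty": -16, "tz": -0.5, "rx": 0, "ry": 0, "rz": 0.01}])

```text
time: 1.98
position: [0.4921, -0.2386, 0.2379]
tool_rot: [1.0, 0.022, 0.0, 0.0]
ft_force: [0.9, -1.0, -0.3]
grip_width: 0.0286
```

```bash
cat > wr.py <<'E'
import sys,pickle,cv2,numpy as np
from rig import robot
from h import *
n=sys.argv[1];o=robot.get_obs();d=robot.camera("wrist")
cv2.imwrite(f"pics/{n}.png",d["color"][:,:,::-1]);pickle.dump((o,d),open(n+".pkl","wb"))
print(o["time"],o["position"].round(4),o["ft_force"].round(1),o["grip_width"])
for a in sys.argv[2:]:
    l,z=a.split(":")
    for r in robot.tip_of(l,"wrist")[:2]: print(l,round(r["p"],2),np.round(r["xy"],1),atz(d,r["xy"],float(z),o).round(4))
E
python3 wr.py w1 fork_top:0.084 viewer:0 rack:0 pin:0.04
```

```text
1.9833 [ 0.4921 -0.2386  0.2379] [ 0.9 -1.  -0.3] 0.028563192851078358
fork_top 0.61 [146.1 109.1] [[ 0.5619 -0.1176  0.084 ]]
viewer 0.83 [104.2  62.1] [[ 0.6199 -0.0333  0.    ]]
viewer 0.41 [259.7 220.9] [[ 0.406  -0.2495  0.    ]]
rack 0.74 [260.8 221. ] [[ 0.4059 -0.2512  0.    ]]
pin 0.71 [308.6 226.3] [[ 0.4167 -0.3154  0.04  ]]
```

View pics/w1.png

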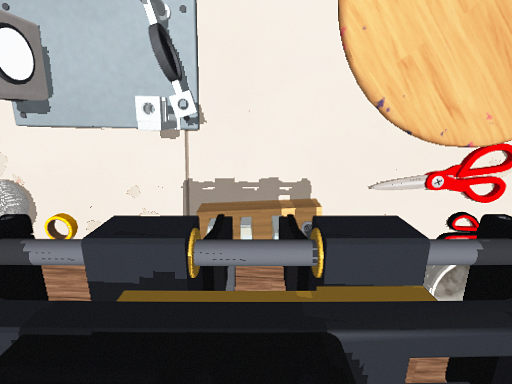

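```bash
python3 go.py 0.603 -0.195 0.065 1.5
```

```text
t 2.2333 pos [ 0.4911 -0.2405  0.2376] yaw 2.63 F [-0.  -1.1  0.1] grip 0.0095
shift cm [11.39 -4.05 17.25] rot [0.001 0.    0.02 ] rows 5.1
 per 5 rows: [11.28 -4.   17.07] [0.001 0.    0.02 ]
```

Request:
send_rows(deltas=[{"tx": 3, "ty": -1, "tz": 2.5, "rx": 0, "ry": 0, "rz": 0.02}, {"tx": 6, "ty": -2, "tz": 5, "rx": 0, "ry": 0, "rz": 0.02}, {"tx": 9, "ty": -3, "tz": 8, "rx": 0, "ry": 0, "rz": 0.02}, {"tx": 11.4, "ty": -4, "tz": 11, "rx": 0, "ry": 0, "rz": 0.02}, {"tx": 11.4, "ty": -4, "tz": 14, "rx": 0, "ry": 0, "rz": 0.02}], claw=0)

```text
time: 2.65
position: [0.6076, -0.1965, 0.0965]
tool_rot: [1.0, 0.012, 0.003, 0.001]
ft_force: [-0.3, -0.9, 0.2]
grip_width: 0.0004
```

Request:
send_rows(deltas=[{"tx": 0, "ty": 0, "tz": 3.2, "rx": 0, "ry": 0, "rz": 0}, {"tx": 0, "ty": -1, "tz": 3.2, "rx": 0, "ry": 0, "rz": 0}, {"tx": 0, "ty": -2, "tz": 3.2, "rx": 0, "ry": 0, "rz": 0}, {"tx": 0, "ty": -3, "tz": 3.2, "rx": 0, "ry": 0, "rz": 0}, {"tx": 0, "ty": -4, "tz": 3.2, "rx": 0, "ry": 0, "rz": 0}])

```text
time: 3.07
position: [0.6032, -0.1558, 0.068]
tool_rot: [1.0, 0.012, 0.002, 0.001]
ft_force: [-1.1, -2.3, -0.6]
grip_width: 0.0006
```

```bash
python3 go.py 0.603 -0.135 0.065 1.5
```

```text
t 3.0667 pos [ 0.6032 -0.1558  0.068 ] yaw 1.38 F [-1.1 -2.3 -0.6] grip 0.0006
shift cm [ 0.03 -2.08  0.3 ] rot [ 0.002 -0.003 -0.002] rows 0.5
```

Request:
send_rows(deltas=[{"tx": 0, "ty": -0.4, "tz": 0.2, "rx": 0, "ry": 0, "rz": 0}, {"tx": 0, "ty": -0.8, "tz": 0.2, "rx": 0, "ry": 0, "rz": 0}, {"tx": 0, "ty": -1.1, "tz": 0.2, "rx": 0, "ry": 0, "rz": 0}, {"tx": 0, "ty": -1.4, "tz": 0.2, "rx": 0, "ry": 0, "rz": 0}, {"tx": 0, "ty": -1.6, "tz": 0.2, "rx": 0, "ry": 0, "rz": 0}])

```text
time: 3.48
position: [0.6023, -0.1393, 0.0643]
tool_rot: [1.0, 0.012, 0.001, 0.0]
ft_force: [-1.6, -1.1, 0.8]
grip_width: 0.0004
```

Request:
send_rows(deltas=[{"tx": 0, "ty": -0.2, "tz": 0, "rx": 0, "ry": 0, "rz": 0}, {"tx": 0, "ty": -0.2, "tz": 0, "rx": 0, "ry": 0, "rz": 0}])

```text
time: 3.65
position: [0.6021, -0.1371, 0.0637]
tool_rot: [1.0, 0.012, 0.0, -0.0]
ft_force: [-0.3, -1.1, -0.2]
grip_width: 0.0007
```

```bash
python3 wr.py w2 fork_top:0.084 viewer:0
```

```text
3.65 [ 0.6021 -0.1371  0.0637] [-0.3 -1.1 -0.2] 0.0006687348935363209
viewer 0.61 [132.6 177.4] [[ 0.6193 -0.0362  0.    ]]
```

View pics/w2.png

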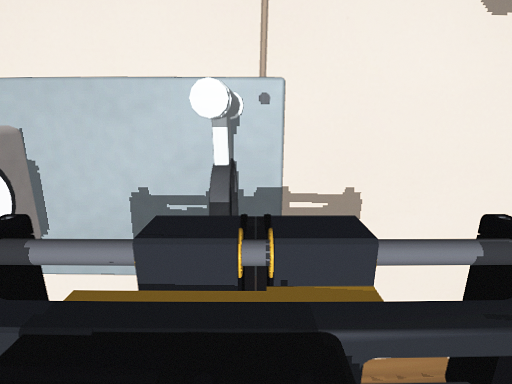

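The hinge shows at (212,98) and the frame at about (222,190). The gate looks almost shut, so I'll keep pushing until the force rises.

Request:
send_rows(deltas=[{"tx": 0, "ty": -0.2, "tz": 0, "rx": 0, "ry": 0, "rz": 0}, {"tx": 0, "ty": -0.4, "tz": 0, "rx": 0, "ry": 0, "rz": 0}, {"tx": 0, "ty": -0.4, "tz": 0, "rx": 0, "ry": 0, "rz": 0}])

```text
time: 4.05
position: [0.6018, -0.135, 0.0635]
tool_rot: [1.0, 0.013, 0.0, 0.002]
ft_force: [-0.6, -5.5, -0.4]
grip_width: 0.0004
```

```bash
python3 go.py 0.603 -0.135 0.065 1.5
```

```text
t 4.05 pos [ 0.6018 -0.135   0.0635] yaw 1.48 F [-0.6 -5.5 -0.4] grip 0.0004
shift cm [ 0.12  0.   -0.15] rot [ 0.003 -0.    -0.   ] rows 0.0
```

Request:
send_rows(deltas=[{"tx": 0, "ty": -0.2, "tz": 0, "rx": 0, "ry": 0, "rz": 0}, {"tx": 0, "ty": -0.2, "tz": 0, "rx": 0, "ry": 0, "rz": 0}])

```text
time: 4.22
position: [0.6019, -0.1348, 0.0635]
tool_rot: [1.0, 0.013, 0.0, 0.003]
ft_force: [-2.3, -11.0, -0.4]
grip_width: 0.0006
```

Request:
send_rows(deltas=[{"tx": 0, "ty": 1.5, "tz": 0, "rx": 0, "ry": 0, "rz": 0}, {"tx": 0, "ty": 3, "tz": -3, "rx": 0, "ry": 0, "rz": 0}, {"tx": -3.5, "ty": 3, "tz": -6, "rx": 0, "ry": 0, "rz": 0}, {"tx": -7, "ty": 3, "tz": -9, "rx": 0, "ry": 0, "rz": 0}, {"tx": -10, "ty": 3, "tz": -12, "rx": 0, "ry": 0, "rz": 0}], claw=4)

```text
time: 4.63
position: [0.5075, -0.1635, 0.1769]
tool_rot: [1.0, 0.012, -0.001, -0.001]
ft_force: [0.0, -0.4, 1.3]
grip_width: 0.0261
```

Request:
send_rows(deltas=[{"tx": -2, "ty": 0.5, "tz": -1, "rx": 0, "ry": 0, "rz": 0}, {"tx": -2, "ty": 0.5, "tz": -1, "rx": 0, "ry": 0, "rz": 0}])

```text
time: 4.8
position: [0.4867, -0.1694, 0.1893]
tool_rot: [1.0, 0.011, 0.0, 0.0]
ft_force: [-0.7, 0.3, 0.0]
grip_width: 0.0368
```

```bash
python3 wr.py w3 fork_top:0.084 viewer:0; python3 - <<'E'
import pickle,cv2
o,d=pickle.load(open("w3.pkl","rb"));print(d["tool_from_camera"].round(3),d["intrinsics"].round(1),d["distortion"])
c=d["color"][0:215,60:320,::-1];cv2.imwrite("pics/w3z.png",cv2.resize(c,None,fx=2.8,fy=2.8,interpolation=cv2.INTER_CUBIC))
E
```

```text
4.8 [ 0.4867 -0.1694  0.1893] [-0.7  0.3  0. ] 0.03680179532881072
fork_top 0.76 [200.4 105.4] [[ 0.5631 -0.118   0.084 ]]
viewer 0.68 [145.3  60. ] [[ 0.6145 -0.0396  0.    ]]
[[ 0.    -0.966 -0.257  0.07 ]
 [ 1.     0.    -0.001  0.   ]
 [ 0.001 -0.257  0.966 -0.161]
 [ 0.     0.     0.     1.   ]] [[281.9   0.  255.2]
 [  0.  281.9 188.7]
 [  0.    0.    1. ]] [-0.01943226  0.          0.          0.          0.        ]
```

View pics/w3z.png

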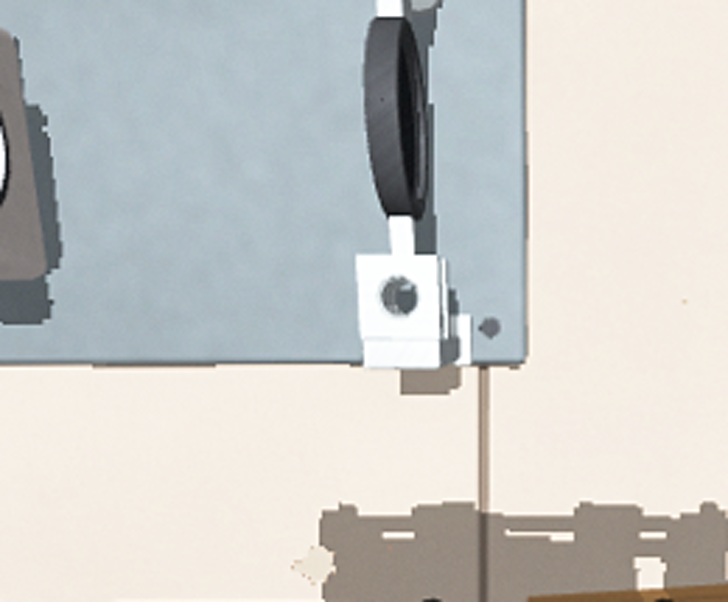

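The gate is shut: the lug lies in the fork and the holes line up. In the zoom the hole is at (400,296) and the base plate corner at (522,362).

```bash
python3 - <<'E'
import pickle
from h import *
o,d=pickle.load(open("w3.pkl","rb"))
f=lambda a:(np.array(a)/2.8+[60,0]-0.32)
print("hole",atz(d,f((400,296)),.084,o),"earc",atz(d,f((398,297)),.084,o))
print("ear corners",atz(d,np.array([f(a) for a in[(357,255),(438,254),(441,339),(361,340)]]),.084,o).round(4))
c=atz(d,np.array([f((523,362))]),.014,o)[0];print("corner",c)
for cc,p in((c,(-.080,-.125)),):
  for yaw in (1.5,):
    a=np.radians(yaw);R=np.array([[np.cos(a),-np.sin(a)],[np.sin(a),np.cos(a)]])
    v=cc[:2]-R@p;print("viewer",v,"fork",v+R@[-.055,-.085],"beam",v+R@[0,-.01])
P=cloud(d,o);m=(P[...,2]>.076)&(P[...,2]<.092)&(abs(P[...,0]-.563)<.03)&(abs(P[...,1]+.118)<.03)
m[:90]=0
x=P[m];print(cv2.minAreaRect(x[:,:2].astype(np.float32)),np.median(x[:,2]))
m=(P[...,2]>.008)&(P[...,2]<.019);x=P[m]
# base edges: right (y min) and front (x min)
print(np.percentile(x[:,0],[.5,1,2]),np.percentile(x[:,1],[.5,1,2]))
# edge line fits from colour mask
m=m.astype(np.uint8)
pr=[];
for r in range(10,115,5):
    cs=np.where(m[r])[0]
    if len(cs): pr.append(P[r,cs.max(),:2])
pr=np.array(pr);print("right edge yaw",np.degrees(np.polyfit(pr[:,0],pr[:,1],1)[0]*1))
E
python3 go.py 0.33 -0.27 0.2 1.5
```

```text
hole [[ 0.56309896 -0.11992376  0.084     ]] earc [[ 0.56277213 -0.11926559  0.084     ]]
ear corners [[ 0.5755 -0.1064  0.084 ]
 [ 0.5763 -0.1324  0.084 ]
 [ 0.5498 -0.1331  0.084 ]
 [ 0.5489 -0.1067  0.084 ]]
corner [ 0.53936871 -0.15814305  0.014     ]
viewer [ 0.61606917 -0.03109173] fork [ 0.56331306 -0.11750234] beam [ 0.61633094 -0.04108831]
((0.5578442215919495, -0.11936202645301819), (0.03570502623915672, 0.02650606632232666), 1.26157808303833) 0.08312700786241395
[0.43177892 0.43508338 0.4426629 ] [-0.48438613 -0.32779673 -0.23422584]
right edge yaw 1.343542078109393
t 4.95 pos [ 0.49   -0.1694  0.1867] yaw 1.37 F [ 0.   0.5 -0.5] grip 0.0393
shift cm [-16.24   9.68  -1.35] rot [-0.    -0.001 -0.002] rows 4.5
```

Request:
send_rows(deltas=[{"tx": -3.4, "ty": 2, "tz": -0.3, "rx": 0, "ry": 0, "rz": 0}, {"tx": -6.8, "ty": 4, "tz": -0.6, "rx": 0, "ry": 0, "rz": 0}, {"tx": -10.2, "ty": 6, "tz": -0.9, "rx": 0, "ry": 0, "rz": 0}, {"tx": -13.6, "ty": 8, "tz": -1.2, "rx": 0, "ry": 0, "rz": 0}, {"tx": -16.2, "ty": 9.7, "tz": -1.3, "rx": 0, "ry": 0, "rz": 0}])

```text
time: 5.37
position: [0.3289, -0.2709, 0.199]
tool_rot: [1.0, 0.013, -0.0, -0.001]
ft_force: [1.2, -0.6, 0.3]
grip_width: 0.0401
```

Request:
send_rows(deltas=[{"tx": 0, "ty": 0, "tz": 0, "rx": 0, "ry": 0, "rz": 0}, {"tx": 0, "ty": 0, "tz": 0, "rx": 0, "ry": 0, "rz": 0}])

```text
time: 5.53
position: [0.3299, -0.2712, 0.1991]
tool_rot: [1.0, 0.011, 0.0, -0.001]
ft_force: [1.0, 0.1, -0.2]
grip_width: 0.0396
```

```bash
python3 wr.py w4 pin:0.04 rack:0 tile_tall:0.024 tile_mid:0.059; python3 - <<'E'
import pickle,cv2
o,d=pickle.load(open("w4.pkl","rb"))
c=d["color"][0:215,120:380,::-1];cv2.imwrite("pics/w4z.png",cv2.resize(c,None,fx=2.8,fy=2.8,interpolation=cv2.INTER_CUBIC))
E
```

```text
5.5333 [ 0.3299 -0.2712  0.1991] [ 1.   0.1 -0.2] 0.03960266940578079
pin 0.75 [295.8 101.2] [[ 0.4141 -0.3136  0.04  ]]
rack 0.6 [237.  107.2] [[ 0.4073 -0.247   0.    ]]
tile_tall 0.81 [257.2 105. ] [[ 0.4097 -0.2717  0.024 ]]
tile_mid 0.67 [256.7 102.2] [[ 0.4114 -0.271   0.059 ]]
```

View pics/w4z.png

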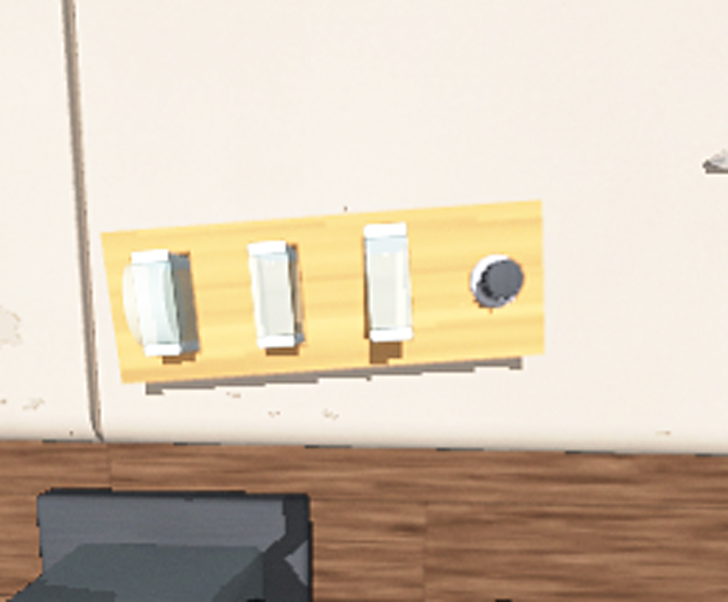

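The arched, short and tall tiles run left to right, and the tall one at about (388,285) stands next to the pin (500,279). Next I'll measure the rack corners and both tops.

```bash
python3 - <<'E'
import pickle
from h import *
o,d=pickle.load(open("w4.pkl","rb"))
f=lambda L:(np.array(L,float)/2.8+[120,0]-0.32)
C=atz(d,f([(102,233),(541,201),(544,353),(124,382)]),.04,o);print(C.round(4))
c=C[:,:2].mean(0);yv=(C[0]+C[3]-C[1]-C[2])[:2];yaw=np.degrees(np.arctan2(-yv[0],yv[1]));print("rack",c,yaw)
a=np.radians(yaw);R=np.array([[np.cos(a),-np.sin(a)],[np.sin(a),np.cos(a)]])
print("pin",c+R@[0,-.066],"tile",c+R@[0,-.024])
print("pin top",atz(d,f([(501,279)]),.066,o).round(4))
print("tile top corners",atz(d,f([(365,226),(408,224),(410,338),(370,341)]),.094,o).round(4))
P=cloud(d,o)
for lo,hi,cc in((.06,.07,(.415,-.313)),(.088,.098,(.412,-.271))):
    m=(P[...,2]>lo)&(P[...,2]<hi)&(abs(P[...,0]-cc[0])<.03)&(abs(P[...,1]-cc[1])<.02)
    x=P[m];print(m.sum(),x.mean(0) if len(x) else None, cv2.minAreaRect(x[:,:2].astype(np.float32)) if len(x)>4 else None)
m=(P[...,2]>.034)&(P[...,2]<.046)&(abs(P[...,0]-.41)<.05)&(abs(P[...,1]+.25)<.12)
print(cv2.minAreaRect(P[m][:,:2].astype(np.float32)))
E
python3 go.py 0.4155 -0.3135 0.12 95
```

```text
[[ 0.43   -0.1624  0.04  ]
 [ 0.4449 -0.33    0.04  ]
 [ 0.3885 -0.3353  0.04  ]
 [ 0.3735 -0.1676  0.04  ]]
rack [ 0.40921547 -0.24880865] 5.077692602292643
pin [ 0.4150569  -0.31454964] tile [ 0.41133962 -0.27271446]
pin top [[ 0.4148 -0.3128  0.066 ]]
tile top corners [[ 0.4286 -0.2646  0.094 ]
 [ 0.4295 -0.2782  0.094 ]
 [ 0.3942 -0.2799  0.094 ]
 [ 0.3929 -0.2668  0.094 ]]
164 [ 0.41547871 -0.31408495  0.06478261] ((0.4153333008289337, -0.3144187927246094), (0.013361611403524876, 0.013558711856603622), 83.63691711425781)
617 [ 0.41155021 -0.27264224  0.09321209] ((0.41137218475341797, -0.2726823389530182), (0.03544702008366585, 0.014014167711138725), 5.138637065887451)
((0.4092286229133606, -0.24838486313819885), (0.05754246935248375, 0.17099249362945557), 5.084580898284912)
t 5.7833 pos [ 0.331  -0.2694  0.1994] yaw 1.56 F [-0.5  0.5  0.4] grip 0.0402
shift cm [8.33 4.64 7.94] rot [-1.000e-03 -1.000e-03 -1.631e+00] rows 13.1
 per 5 rows: [3.19 1.78 3.04] [-0.    -0.    -0.625]
```

Request:
send_rows(deltas=[{"tx": 1, "ty": 0.6, "tz": 0, "rx": 0, "ry": 0, "rz": -0.12}, {"tx": 2, "ty": 1.2, "tz": 0, "rx": 0, "ry": 0, "rz": -0.24}, {"tx": 3, "ty": 1.8, "tz": 0, "rx": 0, "ry": 0, "rz": -0.36}, {"tx": 4, "ty": 2.4, "tz": 0.5, "rx": 0, "ry": 0, "rz": -0.48}, {"tx": 5, "ty": 3, "tz": 1, "rx": 0, "ry": 0, "rz": -0.6}])

```text
time: 6.2
position: [0.3823, -0.2984, 0.1898]
tool_rot: [0.95, 0.311, 0.0, 0.0]
ft_force: [0.4, 0.2, 0.6]
grip_width: 0.0398
```

```bash
python3 go.py 0.4152 -0.3143 0.12 95.1
```

```text
t 6.2 pos [ 0.3823 -0.2984  0.1898] yaw 36.27 F [0.4 0.2 0.6] grip 0.0398
shift cm [1.71 3.22 6.98] rot [ 1.000e-03  0.000e+00 -1.027e+00] rows 8.2
 per 5 rows: [1.04 1.96 4.25] [ 0.001  0.    -0.625]
```

Request:
send_rows(deltas=[{"tx": 0.3, "ty": 0.6, "tz": 0.5, "rx": 0, "ry": 0, "rz": -0.12}, {"tx": 0.7, "ty": 1.2, "tz": 1, "rx": 0, "ry": 0, "rz": -0.24}, {"tx": 1, "ty": 1.9, "tz": 2, "rx": 0, "ry": 0, "rz": -0.36}, {"tx": 1.4, "ty": 2.6, "tz": 3, "rx": 0, "ry": 0, "rz": -0.48}, {"tx": 1.7, "ty": 3.2, "tz": 4, "rx": 0, "ry": 0, "rz": -0.6}])

```text
time: 6.62
position: [0.4148, -0.3142, 0.1492]
tool_rot: [0.816, 0.578, 0.0, 0.0]
ft_force: [-0.0, -0.2, -0.2]
grip_width: 0.04
```

```bash
python3 go.py 0.4152 -0.3143 0.12 95.1
```

```text
t 6.6167 pos [ 0.4148 -0.3142  0.1492] yaw 70.65 F [-0.  -0.2 -0.2] grip 0.04
shift cm [0.   0.04 2.92] rot [ 0.001  0.    -0.427] rows 3.4
```

Request:
send_rows(deltas=[{"tx": 0, "ty": 0, "tz": 1, "rx": 0, "ry": 0, "rz": -0.12}, {"tx": 0, "ty": 0, "tz": 2, "rx": 0, "ry": 0, "rz": -0.24}, {"tx": 0, "ty": 0, "tz": 4, "rx": 0, "ry": 0, "rz": -0.36}, {"tx": 0, "ty": 0, "tz": 6.5, "rx": 0, "ry": 0, "rz": -0.39}, {"tx": 0, "ty": 0, "tz": 6.5, "rx": 0, "ry": 0, "rz": -0.39}])

```text
time: 7.03
position: [0.4122, -0.3119, 0.0812]
tool_rot: [0.69, 0.723, 0.0, -0.004]
ft_force: [0.1, 0.6, -0.3]
grip_width: 0.04
```

```bash
python3 go.py 0.4152 -0.3143 0.046 95.1
```

```text
t 7.0333 pos [ 0.4122 -0.3119  0.0812] yaw 92.66 F [ 0.1  0.6 -0.3] grip 0.04
shift cm [-0.28  0.31  3.52] rot [-0.005 -0.006 -0.043] rows 0.9
```

Request:
send_rows(deltas=[{"tx": 0, "ty": 0, "tz": 0.5, "rx": 0, "ry": 0, "rz": -0.03}, {"tx": 0, "ty": 0, "tz": 0.5, "rx": 0, "ry": 0, "rz": -0.03}, {"tx": 0, "ty": 0, "tz": 0.5, "rx": 0, "ry": 0, "rz": -0.03}])

```text
time: 7.28
position: [0.4138, -0.3146, 0.0803]
tool_rot: [0.681, 0.733, 0.0, 0.0]
ft_force: [0.6, 0.1, -0.2]
grip_width: 0.0401
```

```bash
python3 go.py 0.4152 -0.3143 0.046 95.1
```

```text
t 7.2833 pos [ 0.4138 -0.3146  0.0803] yaw 94.23 F [ 0.6  0.1 -0.2] grip 0.0401
shift cm [0.02 0.14 3.43] rot [ 0.     0.    -0.015] rows 0.8
```

Request:
send_rows(deltas=[{"tx": 0, "ty": 0.1, "tz": 1.2, "rx": 0, "ry": 0, "rz": -0.02}, {"tx": 0, "ty": 0.1, "tz": 2.4, "rx": 0, "ry": 0, "rz": -0.02}, {"tx": 0, "ty": 0.1, "tz": 3.3, "rx": 0, "ry": 0, "rz": -0.02}, {"tx": 0, "ty": 0.1, "tz": 3.3, "rx": 0, "ry": 0, "rz": -0.02}])

```text
time: 7.62
position: [0.4139, -0.3142, 0.0462]
tool_rot: [0.673, 0.739, 0.0, -0.001]
ft_force: [-0.4, 1.2, -0.4]
grip_width: 0.0403
```

Request:
send_rows(deltas=[{"tx": 0, "ty": 0, "tz": 0, "rx": 0, "ry": 0, "rz": 0}, {"tx": 0, "ty": 0, "tz": 0, "rx": 0, "ry": 0, "rz": 0}, {"tx": 0, "ty": 0, "tz": 0, "rx": 0, "ry": 0, "rz": 0}, {"tx": 0, "ty": 0, "tz": 0, "rx": 0, "ry": 0, "rz": 0}, {"tx": 0, "ty": 0, "tz": 0, "rx": 0, "ry": 0, "rz": 0}], claw=0.8, squeeze=30)

```text
time: 8.03
position: [0.4143, -0.3151, 0.0473]
tool_rot: [0.673, 0.739, -0.0, 0.001]
ft_force: [0.5, -0.3, 0.3]
grip_width: 0.0148
```

```bash
python3 go.py 0.563 -0.1193 0.18 1.4
```

```text
t 8.0333 pos [ 0.4143 -0.3151  0.0473] yaw 95.38 F [ 0.5 -0.3  0.3] grip 0.0148
shift cm [ 18.09  16.64 -13.27] rot [1.00e-03 0.00e+00 1.64e+00] rows 13.1
 per 5 rows: [ 6.89  6.34 -5.06] [0.    0.    0.625]
```

Request:
send_rows(deltas=[{"tx": 0, "ty": 0, "tz": 0, "rx": 0, "ry": 0, "rz": 0}, {"tx": 0, "ty": 0, "tz": 0, "rx": 0, "ry": 0, "rz": 0}, {"tx": 0, "ty": 0, "tz": -1.5, "rx": 0, "ry": 0, "rz": 0}, {"tx": 0, "ty": 0, "tz": -4, "rx": 0, "ry": 0, "rz": 0}, {"tx": 0, "ty": 0, "tz": -7, "rx": 0, "ry": 0, "rz": 0}])

```text
time: 8.45
position: [0.4132, -0.3139, 0.1161]
tool_rot: [0.673, 0.74, 0.0, -0.002]
ft_force: [-0.1, 0.6, -0.4]
grip_width: 0.0128
```

```bash
python3 go.py 0.563 -0.1193 0.18 1.4
```

```text
t 8.45 pos [ 0.4132 -0.3139  0.1161] yaw 95.38 F [-0.1  0.6 -0.4] grip 0.0128
shift cm [17.99 16.72 -6.36] rot [-5.00e-03 -1.00e-03  1.64e+00] rows 13.1
 per 5 rows: [ 6.85  6.37 -2.42] [-0.002 -0.     0.625]
```

Request:
send_rows(deltas=[{"tx": 0, "ty": 0, "tz": -3.5, "rx": 0, "ry": 0, "rz": 0.12}, {"tx": 1, "ty": 1, "tz": -6, "rx": 0, "ry": 0, "rz": 0.24}, {"tx": 3, "ty": 2.8, "tz": -7, "rx": 0, "ry": 0, "rz": 0.36}, {"tx": 5.5, "ty": 5, "tz": -7, "rx": 0, "ry": 0, "rz": 0.48}, {"tx": 8, "ty": 7.2, "tz": -7, "rx": 0, "ry": 0, "rz": 0.6}])

```text
time: 8.87
position: [0.4787, -0.2286, 0.1881]
tool_rot: [0.863, 0.505, 0.0, 0.001]
ft_force: [-0.0, 0.1, -0.6]
grip_width: 0.013
```

```bash
python3 go.py 0.48 -0.15 0.20 1.4
```

```text
t 8.8667 pos [ 0.4787 -0.2286  0.1881] yaw 60.65 F [-0.   0.1 -0.6] grip 0.013
shift cm [ 6.91 -3.74 -1.2 ] rot [ 2.000e-03 -1.000e-03  1.034e+00] rows 8.3
 per 5 rows: [ 4.18 -2.26 -0.73] [ 0.001 -0.001  0.625]
```

Request:
send_rows(deltas=[{"tx": 1.4, "ty": -0.7, "tz": -0.3, "rx": 0, "ry": 0, "rz": 0.12}, {"tx": 2.8, "ty": -1.5, "tz": -0.6, "rx": 0, "ry": 0, "rz": 0.24}, {"tx": 4.2, "ty": -2.3, "tz": -0.9, "rx": 0, "ry": 0, "rz": 0.36}, {"tx": 5.6, "ty": -3, "tz": -1.2, "rx": 0, "ry": 0, "rz": 0.48}, {"tx": 6.9, "ty": -3.7, "tz": -1.2, "rx": 0, "ry": 0, "rz": 0.6}])

```text
time: 9.28
position: [0.4788, -0.1495, 0.1991]
tool_rot: [0.974, 0.228, 0.0, 0.0]
ft_force: [-0.1, 0.1, -1.2]
grip_width: 0.013
```

```bash
python3 go.py 0.48 -0.15 0.20 1.4
```

```text
t 9.2833 pos [ 0.4788 -0.1495  0.1991] yaw 26.4 F [-0.1  0.1 -1.2] grip 0.013
shift cm [ 0.08  0.1  -0.09] rot [ 0.    -0.     0.436] rows 3.5
```

Request:
send_rows(deltas=[{"tx": 0.1, "ty": 0.1, "tz": 0, "rx": 0, "ry": 0, "rz": 0.12}, {"tx": 0.1, "ty": 0.1, "tz": 0, "rx": 0, "ry": 0, "rz": 0.24}, {"tx": 0.1, "ty": 0.1, "tz": 0, "rx": 0, "ry": 0, "rz": 0.36}, {"tx": 0.1, "ty": 0.1, "tz": 0, "rx": 0, "ry": 0, "rz": 0.43}, {"tx": 0.1, "ty": 0.1, "tz": 0, "rx": 0, "ry": 0, "rz": 0.43}])

```text
time: 9.7
position: [0.4799, -0.1507, 0.1986]
tool_rot: [1.0, 0.018, -0.0, -0.0]
ft_force: [0.5, 0.3, -1.0]
grip_width: 0.0132
```

Request:
send_rows(deltas=[{"tx": 0, "ty": 0, "tz": 0, "rx": 0, "ry": 0, "rz": 0}, {"tx": 0, "ty": 0, "tz": 0, "rx": 0, "ry": 0, "rz": 0}, {"tx": 0, "ty": 0, "tz": 0, "rx": 0, "ry": 0, "rz": 0}])

```text
time: 9.95
position: [0.4802, -0.1509, 0.1987]
tool_rot: [1.0, 0.019, -0.0, -0.0]
ft_force: [-1.0, -0.1, 0.2]
grip_width: 0.0129
```

```bash
python3 wr.py w5 pin:0.19 fork_top:0.084 viewer:0; python3 - <<'E'
import pickle,cv2
from rig import robot
o,d=pickle.load(open("w5.pkl","rb"))
c=d["color"][0:300,120:380,::-1];cv2.imwrite("pics/w5z.png",cv2.resize(c,None,fx=2,fy=2,interpolation=cv2.INTER_CUBIC))
s=robot.camera("scene");pickle.dump(s,open("s5.pkl","wb"))
cv2.imwrite("pics/s5.png",cv2.resize(s["color"][100:280,120:340,::-1],None,fx=3,fy=3,interpolation=cv2.INTER_CUBIC))
E
```

```text
9.95 [ 0.4802 -0.1509  0.1987] [-1.  -0.1  0.2] 0.012869065521433585
pin 0.85 [255.3 223.6] [[ 0.4815 -0.1512  0.19  ]]
pin 0.37 [163.4  50.1] [[ 0.5826 -0.0963  0.19  ]]
fork_top 0.75 [221.5  97.9] [[ 0.5633 -0.1164  0.084 ]]
```

View pics/w5z.png

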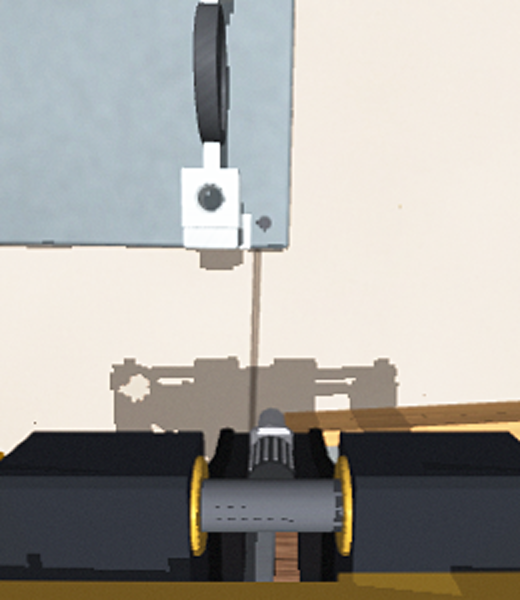

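View pics/s5.png

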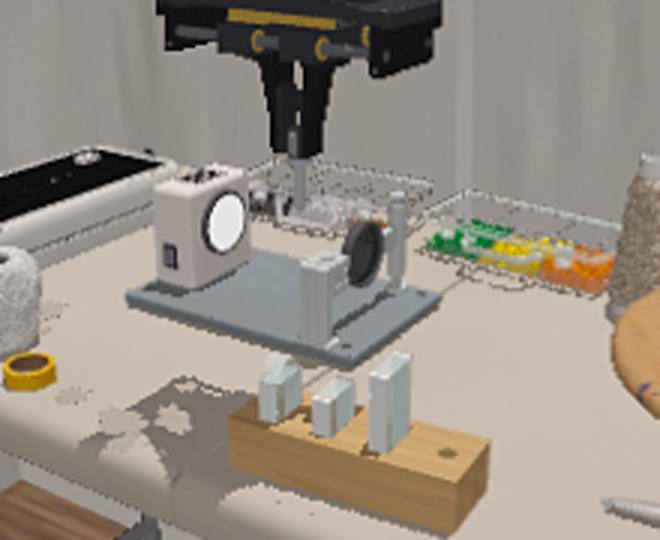

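```bash
python3 - <<'E'
import pickle
from h import *
o,d=pickle.load(open("w5.pkl","rb"))
f=lambda L:(np.array(L,float)/2+[120,0]-0.25)
print("hole",atz(d,f([(209.5,197)]),.084,o))
print("ear",atz(d,f([(182,168),(238,168),(240,227),(182,226)]),.084,o).round(4), atz(d,f([(182,168),(238,168),(240,227),(182,226)]),.084,o).mean(0))
print("tip",atz(d,f([(270,413)]),o["position"][2]-.0433,o))
P=cloud(d,o)
m=(P[...,2]>.078)&(P[...,2]<.090)&(abs(P[...,0]-.563)<.016)&(abs(P[...,1]+.119)<.02)
print(P[m].mean(0),cv2.minAreaRect(P[m][:,:2].astype(np.float32)))
s=pickle.load(open("s5.pkl","rb"))
print("scene proj hole",proj(s,[[.5628,-.119,.084],[.5633,-.1175,.084]]))
E
python3 go.py 0.563 -0.1192 0.15 1.4
```

```text
hole [[ 0.56310475 -0.11919754  0.084     ]]
ear [[ 0.5755 -0.1063  0.084 ]
 [ 0.5764 -0.1322  0.084 ]
 [ 0.55   -0.1338  0.084 ]
 [ 0.5495 -0.1063  0.084 ]] [ 0.5628588  -0.11966658  0.084     ]
tip [[ 0.48175503 -0.15075604  0.15544248]]
[ 0.56130747 -0.11930925  0.0830798 ] ((0.5614430904388428, -0.11903375387191772), (0.028955409303307533, 0.025714896619319916), 1.5753535032272339)
scene proj hole [[228.84335721 185.52403623]
 [228.45729065 185.33708189]]
t 10.2 pos [ 0.4803 -0.151   0.1988] yaw 2.1 F [-1.5  0.3 -0.4] grip 0.013
shift cm [ 8.38 -2.87  4.88] rot [-0.     0.     0.012] rows 2.4
```

Request:
send_rows(deltas=[{"tx": 3.5, "ty": -1.2, "tz": 0.5, "rx": 0, "ry": 0, "rz": 0.01}, {"tx": 7, "ty": -2.4, "tz": 2, "rx": 0, "ry": 0, "rz": 0.01}, {"tx": 8.3, "ty": -2.9, "tz": 4.5, "rx": 0, "ry": 0, "rz": 0.01}, {"tx": 8.3, "ty": -2.9, "tz": 6, "rx": 0, "ry": 0, "rz": 0.01}, {"tx": 8.3, "ty": -2.9, "tz": 6, "rx": 0, "ry": 0, "rz": 0.01}])

```text
time: 10.62
position: [0.5606, -0.1175, 0.1354]
tool_rot: [1.0, 0.014, -0.003, -0.001]
ft_force: [0.1, 0.6, -0.6]
grip_width: 0.0127
```

Request:
send_rows(deltas=[{"tx": 0, "ty": 0, "tz": 0, "rx": 0, "ry": 0, "rz": 0}, {"tx": 0, "ty": 0, "tz": 0, "rx": 0, "ry": 0, "rz": 0}])

```text
time: 10.78
position: [0.5623, -0.1192, 0.1395]
tool_rot: [1.0, 0.013, 0.0, 0.0]
ft_force: [-0.4, 0.1, -0.2]
grip_width: 0.0127
```

```bash
python3 wr.py w6; python3 go.py 0.5622 -0.1193 0.11 1.4;  python3 - <<'E'
import pickle,cv2
from rig import robot
o,d=pickle.load(open("w6.pkl","rb"))
c=d["color"][60:320,140:380,::-1];cv2.imwrite("pics/w6z.png",cv2.resize(c,None,fx=2.3,fy=2.3,interpolation=cv2.INTER_CUBIC))
s=robot.camera("scene");pickle.dump(s,open("s6.pkl","wb"))
cv2.imwrite("pics/s6.png",cv2.resize(s["color"][130:220,180:280,::-1],None,fx=6,fy=6,interpolation=cv2.INTER_CUBIC))
E
```

```text
10.7833 [ 0.5623 -0.1192  0.1395] [-0.4  0.1 -0.2] 0.012741428505905738
t 10.8333 pos [ 0.5625 -0.1195  0.14  ] yaw 1.48 F [-0.6  0.7  0.5] grip 0.0128
shift cm [-0.04 -0.02  3.  ] rot [ 0.001 -0.002  0.001] rows 0.7
```

View pics/w6z.png

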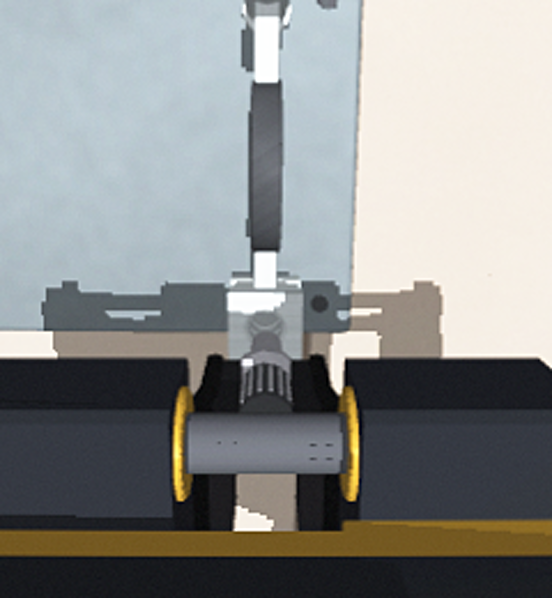

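View pics/s6.png

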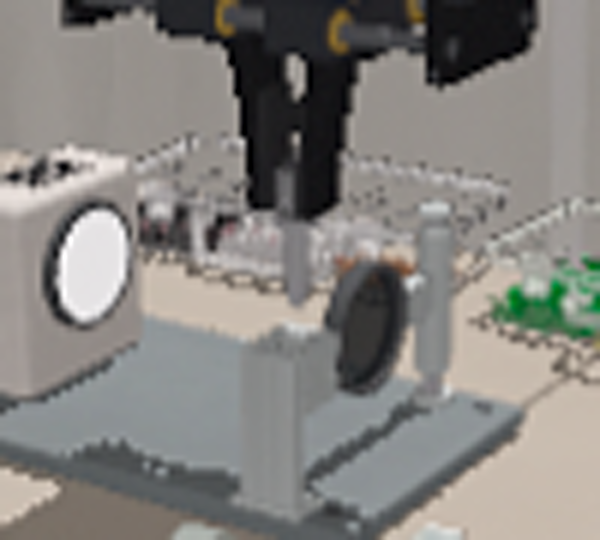

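Laterally the pin (col 266) is centred on the ear (228–302). I'll lower it carefully.

Request:
send_rows(deltas=[{"tx": 0, "ty": 0, "tz": 0.6, "rx": 0, "ry": 0, "rz": 0}, {"tx": 0, "ty": 0, "tz": 1.2, "rx": 0, "ry": 0, "rz": 0}, {"tx": 0, "ty": 0, "tz": 1.7, "rx": 0, "ry": 0, "rz": 0}, {"tx": 0, "ty": 0, "tz": 2.2, "rx": 0, "ry": 0, "rz": 0}, {"tx": 0, "ty": 0, "tz": 2.2, "rx": 0, "ry": 0, "rz": 0}])

```text
time: 11.3
position: [0.5612, -0.1187, 0.1155]
tool_rot: [1.0, 0.013, -0.001, -0.001]
ft_force: [-0.4, -0.4, 0.2]
grip_width: 0.0135
```

```bash
python3 go.py 0.5622 -0.1193 0.091 1.4
```

```text
t 11.3 pos [ 0.5612 -0.1187  0.1155] yaw 1.5 F [-0.4 -0.4  0.2] grip 0.0135
shift cm [0.1  0.07 2.45] rot [-0.001  0.002  0.002] rows 0.6
```

Request:
send_rows(deltas=[{"tx": 0.05, "ty": 0, "tz": 0.4, "rx": 0, "ry": 0, "rz": 0}, {"tx": 0.05, "ty": 0, "tz": 0.8, "rx": 0, "ry": 0, "rz": 0}, {"tx": 0.05, "ty": 0, "tz": 1.2, "rx": 0, "ry": 0, "rz": 0}, {"tx": 0.05, "ty": 0, "tz": 1.2, "rx": 0, "ry": 0, "rz": 0}])

```text
time: 11.63
position: [0.5622, -0.1187, 0.1039]
tool_rot: [1.0, 0.013, -0.001, -0.0]
ft_force: [-0.1, -0.3, -0.5]
grip_width: 0.0129
```

```bash
python3 go.py 0.5622 -0.1193 0.091 1.4
```

```text
t 11.6333 pos [ 0.5622 -0.1187  0.1039] yaw 1.52 F [-0.1 -0.3 -0.5] grip 0.0129
shift cm [0.   0.06 1.29] rot [-0.001  0.001  0.002] rows 0.3
```

Request:
send_rows(deltas=[{"tx": 0, "ty": 0, "tz": 0.4, "rx": 0, "ry": 0, "rz": 0}, {"tx": 0, "ty": 0, "tz": 0.8, "rx": 0, "ry": 0, "rz": 0}, {"tx": 0, "ty": 0, "tz": 1.1, "rx": 0, "ry": 0, "rz": 0}, {"tx": 0, "ty": 0, "tz": 1.2, "rx": 0, "ry": 0, "rz": 0}, {"tx": 0, "ty": 0, "tz": 1.2, "rx": 0, "ry": 0, "rz": 0}])

```text
time: 12.05
position: [0.5625, -0.1189, 0.0924]
tool_rot: [1.0, 0.013, -0.0, -0.0]
ft_force: [0.0, 0.5, -0.4]
grip_width: 0.013
```

```bash
python3 go.py 0.5622 -0.1193 0.091 1.4
```

```text
t 12.05 pos [ 0.5625 -0.1189  0.0924] yaw 1.51 F [ 0.   0.5 -0.4] grip 0.013
shift cm [-0.03  0.04  0.14] rot [-0.     0.001  0.002] rows 0.0
```

Request:
send_rows(deltas=[{"tx": 0, "ty": 0, "tz": 0.1, "rx": 0, "ry": 0, "rz": 0}, {"tx": 0, "ty": 0, "tz": 0.2, "rx": 0, "ry": 0, "rz": 0}, {"tx": 0, "ty": 0, "tz": 0.2, "rx": 0, "ry": 0, "rz": 0}])

```text
time: 12.3
position: [0.5629, -0.119, 0.0913]
tool_rot: [1.0, 0.013, 0.0, 0.0]
ft_force: [-0.7, 0.9, 1.8]
grip_width: 0.0129
```

Request:
send_rows(deltas=[{"tx": 0, "ty": 0, "tz": 0.15, "rx": 0, "ry": 0, "rz": 0}, {"tx": 0, "ty": 0, "tz": 0.15, "rx": 0, "ry": 0, "rz": 0}])

```text
time: 12.47
position: [0.563, -0.119, 0.0912]
tool_rot: [1.0, 0.013, 0.0, 0.0]
ft_force: [-4.1, 1.1, 11.3]
grip_width: 0.0132
```

```bash
python3 go.py 0.5622 -0.1193 0.091 1.4
```

```text
t 12.4667 pos [ 0.563  -0.119   0.0912] yaw 1.53 F [-4.1  1.1 11.3] grip 0.0132
shift cm [-0.08  0.02  0.02] rot [ 0.001 -0.001  0.002] rows 0.0
```

Request:
send_rows(deltas=[{"tx": 0, "ty": 0, "tz": -0.25, "rx": 0, "ry": 0, "rz": 0}, {"tx": 0, "ty": 0, "tz": -0.25, "rx": 0, "ry": 0, "rz": 0}, {"tx": 0, "ty": 0, "tz": -0.25, "rx": 0, "ry": 0, "rz": 0}, {"tx": 0, "ty": 0, "tz": -0.25, "rx": 0, "ry": 0, "rz": 0}, {"tx": 0, "ty": 0, "tz": -0.25, "rx": 0, "ry": 0, "rz": 0}], claw=3.5)

```text
time: 12.88
position: [0.5626, -0.1189, 0.0915]
tool_rot: [1.0, 0.013, -0.0, -0.0]
ft_force: [-0.4, 0.2, -0.2]
grip_width: 0.0332
```

Request:
send_rows(deltas=[{"tx": 0, "ty": 0, "tz": -2.5, "rx": 0, "ry": 0, "rz": 0}, {"tx": 0, "ty": 0, "tz": -6, "rx": 0, "ry": 0, "rz": 0}, {"tx": -3, "ty": 1, "tz": -9, "rx": 0, "ry": 0, "rz": 0}, {"tx": -6, "ty": 2, "tz": -10, "rx": 0, "ry": 0, "rz": 0}, {"tx": -8.5, "ty": 3, "tz": -11, "rx": 0, "ry": 0, "rz": 0}])

```text
time: 13.3
position: [0.4776, -0.1514, 0.2032]
tool_rot: [1.0, 0.014, 0.001, 0.001]
ft_force: [-0.4, -0.1, -0.1]
grip_width: 0.0353
```

Request:
send_rows(deltas=[{"tx": 0, "ty": 0, "tz": 0, "rx": 0, "ry": 0, "rz": 0}, {"tx": 0, "ty": 0, "tz": 0, "rx": 0, "ry": 0, "rz": 0}], claw=6)

```text
time: 13.47
position: [0.478, -0.1516, 0.2024]
tool_rot: [1.0, 0.012, 0.001, 0.0]
ft_force: [0.1, 0.8, 0.2]
grip_width: 0.0417
```

```bash
python3 wr.py w7 pin:0.084 fork_top:0.084;  python3 - <<'E'
import pickle,cv2
from rig import robot
o,d=pickle.load(open("w7.pkl","rb"))
c=d["color"][0:215,120:380,::-1];cv2.imwrite("pics/w7z.png",cv2.resize(c,None,fx=2.8,fy=2.8,interpolation=cv2.INTER_CUBIC))
s=robot.camera("scene");pickle.dump(s,open("s7.pkl","wb"))
cv2.imwrite("pics/s7.png",cv2.resize(s["color"][130:220,180:280,::-1],None,fx=6,fy=6,interpolation=cv2.INTER_CUBIC))
from h import *
P=cloud(d,o);m=(P[...,2]>.1)&(abs(P[...,0]-.563)<.02)&(abs(P[...,1]+.119)<.02)
print(m.sum(),P[m].mean(0),P[m][:,2].max())
E
```

```text
13.4667 [ 0.478  -0.1516  0.2024] [0.1 0.8 0.2] 0.04173354722018482
pin 0.55 [224.5  93.7] [[ 0.5659 -0.1207  0.084 ]]
pin 0.31 [324.1 223.3] [[ 0.4375 -0.2262  0.084 ]]
fork_top 0.8 [222.4  98.3] [[ 0.5617 -0.1187  0.084 ]]
227 [ 0.56365961 -0.11985086  0.10873098] 0.11096238107138995
```

View pics/w7z.png

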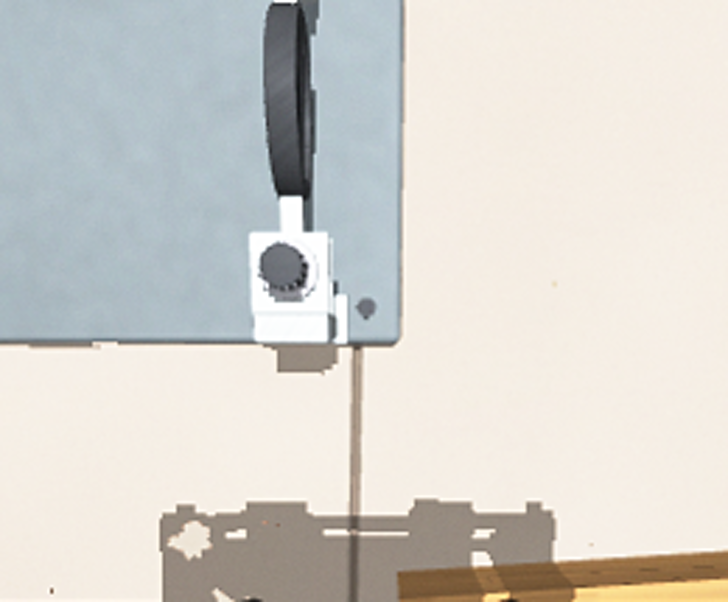

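View pics/s7.png

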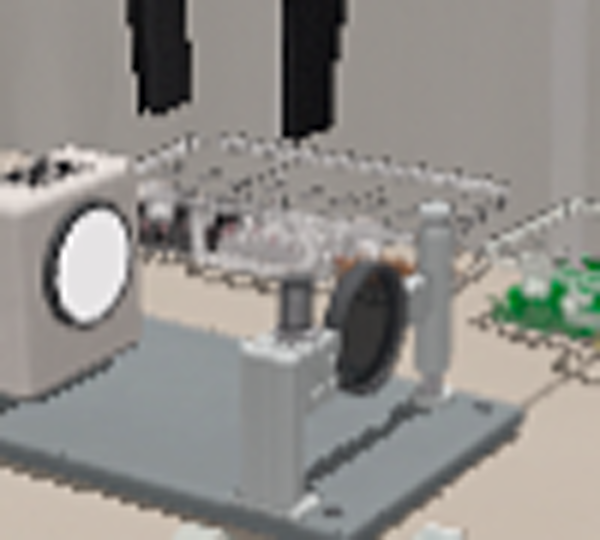

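The pin is seated: its head flange is on the ear and its top is at about 0.109 m (expected 0.110). Now for the tall tile.

Request:
send_rows(deltas=[{"tx": -1, "ty": 2, "tz": 0, "rx": 0, "ry": 0, "rz": -0.12}, {"tx": -2, "ty": 4, "tz": 0, "rx": 0, "ry": 0, "rz": -0.24}, {"tx": -3, "ty": 6, "tz": 0, "rx": 0, "ry": 0, "rz": -0.36}, {"tx": -4, "ty": 8, "tz": 0.5, "rx": 0, "ry": 0, "rz": -0.48}, {"tx": -5, "ty": 10, "tz": 1, "rx": 0, "ry": 0, "rz": -0.6}])

```text
time: 14.08
position: [0.4318, -0.2532, 0.1912]
tool_rot: [0.95, 0.312, 0.0, -0.0]
ft_force: [-0.4, -0.1, -0.2]
grip_width: 0.0605
```

```bash
python3 go.py 0.4114 -0.2727 0.15 95.1
```

```text
t 14.0833 pos [ 0.4318 -0.2532  0.1912] yaw 36.32 F [-0.4 -0.1 -0.2] grip 0.0605
shift cm [-2.8   0.37  4.12] rot [ 0.    -0.    -1.026] rows 8.2
 per 5 rows: [-1.7   0.22  2.51] [ 0.    -0.    -0.625]
```

Request:
send_rows(deltas=[{"tx": -0.5, "ty": 0, "tz": 0, "rx": 0, "ry": 0, "rz": -0.12}, {"tx": -1, "ty": 0.1, "tz": 0.5, "rx": 0, "ry": 0, "rz": -0.24}, {"tx": -1.5, "ty": 0.2, "tz": 1, "rx": 0, "ry": 0, "rz": -0.36}, {"tx": -2.2, "ty": 0.3, "tz": 2, "rx": 0, "ry": 0, "rz": -0.48}, {"tx": -2.8, "ty": 0.4, "tz": 3, "rx": 0, "ry": 0, "rz": -0.6}])

```text
time: 14.5
position: [0.4116, -0.2724, 0.1609]
tool_rot: [0.816, 0.578, 0.0, 0.0]
ft_force: [-0.4, 0.9, 0.3]
grip_width: 0.0603
```

Request:
send_rows(deltas=[{"tx": 0, "ty": 0, "tz": 0.3, "rx": 0, "ry": 0, "rz": -0.12}, {"tx": 0, "ty": 0, "tz": 0.6, "rx": 0, "ry": 0, "rz": -0.24}, {"tx": 0, "ty": 0, "tz": 1, "rx": 0, "ry": 0, "rz": -0.36}, {"tx": 0, "ty": 0, "tz": 1, "rx": 0, "ry": 0, "rz": -0.42}, {"tx": 0, "ty": 0, "tz": 1, "rx": 0, "ry": 0, "rz": -0.42}])

```text
time: 14.92
position: [0.4114, -0.2718, 0.1508]
tool_rot: [0.679, 0.734, 0.0, -0.001]
ft_force: [0.8, 0.4, -0.6]
grip_width: 0.0603
```

Request:
send_rows(deltas=[{"tx": 0, "ty": 0, "tz": 0, "rx": 0, "ry": 0, "rz": 0}, {"tx": 0, "ty": 0, "tz": 0, "rx": 0, "ry": 0, "rz": 0}])

```text
time: 15.08
position: [0.4113, -0.272, 0.1515]
tool_rot: [0.68, 0.733, 0.0, -0.0]
ft_force: [0.1, -0.7, -0.7]
grip_width: 0.0598
```

```bash
python3 go.py 0.4114 -0.2727 0.1 95.1;python3 wr.py w8
```

```text
t 15.0833 pos [ 0.4113 -0.272   0.1515] yaw 94.29 F [ 0.1 -0.7 -0.7] grip 0.0598
shift cm [-0.07  0.    5.15] rot [-0.    -0.    -0.014] rows 1.2
15.0833 [ 0.4113 -0.272   0.1515] [ 0.1 -0.7 -0.7] 0.05983487959568918
```

View pics/w8.png

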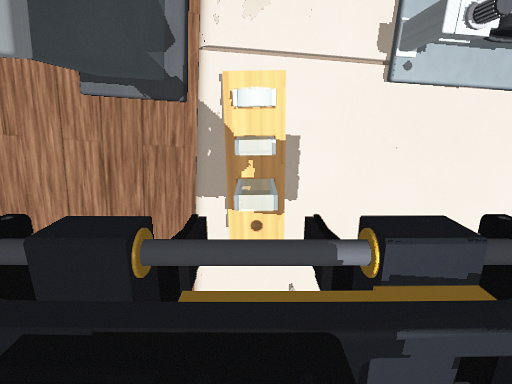

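The tall tile (235–277, about row 195) lies centred between the fingers. Lowering over it now.

Request:
send_rows(deltas=[{"tx": -0.1, "ty": 0, "tz": 1.5, "rx": 0, "ry": 0, "rz": -0.01}, {"tx": -0.1, "ty": 0, "tz": 3, "rx": 0, "ry": 0, "rz": -0.01}, {"tx": -0.1, "ty": 0, "tz": 4.5, "rx": 0, "ry": 0, "rz": -0.01}, {"tx": -0.1, "ty": 0, "tz": 5, "rx": 0, "ry": 0, "rz": -0.01}, {"tx": -0.1, "ty": 0, "tz": 5, "rx": 0, "ry": 0, "rz": -0.01}])

```text
time: 15.55
position: [0.4104, -0.2725, 0.1008]
tool_rot: [0.676, 0.737, 0.0, -0.001]
ft_force: [0.6, 0.2, -0.4]
grip_width: 0.0601
```

```bash
python3 go.py 0.4114 -0.2727 0.055 95.1
```

```text
t 15.55 pos [ 0.4104 -0.2725  0.1008] yaw 94.88 F [ 0.6  0.2 -0.4] grip 0.0601
shift cm [-0.04  0.1   4.58] rot [-0.002 -0.002 -0.004] rows 1.1
```

Request:
send_rows(deltas=[{"tx": 0, "ty": 0, "tz": 1.5, "rx": 0, "ry": 0, "rz": 0}, {"tx": 0, "ty": 0, "tz": 3, "rx": 0, "ry": 0, "rz": 0}, {"tx": 0, "ty": 0, "tz": 4.2, "rx": 0, "ry": 0, "rz": 0}, {"tx": 0, "ty": 0, "tz": 4.6, "rx": 0, "ry": 0, "rz": 0}, {"tx": 0, "ty": 0, "tz": 4.6, "rx": 0, "ry": 0, "rz": 0}])

```text
time: 15.97
position: [0.4109, -0.273, 0.0556]
tool_rot: [0.676, 0.737, 0.0, -0.0]
ft_force: [-0.3, -0.9, -1.2]
grip_width: 0.0599
```

```bash
python3 go.py 0.4114 -0.2727 0.055 95.1
```

```text
t 15.9667 pos [ 0.4109 -0.273   0.0556] yaw 94.89 F [-0.3 -0.9 -1.2] grip 0.0599
shift cm [0.03 0.05 0.06] rot [-0.001 -0.001 -0.004] rows 0.0
```

Request:
send_rows(deltas=[{"tx": 0, "ty": 0, "tz": 0, "rx": 0, "ry": 0, "rz": 0}, {"tx": 0, "ty": 0, "tz": 0, "rx": 0, "ry": 0, "rz": 0}, {"tx": 0, "ty": 0, "tz": 0, "rx": 0, "ry": 0, "rz": 0}, {"tx": 0, "ty": 0, "tz": 0, "rx": 0, "ry": 0, "rz": 0}, {"tx": 0, "ty": 0, "tz": 0, "rx": 0, "ry": 0, "rz": 0}], claw=3, squeeze=22)

```text
time: 16.38
position: [0.4112, -0.2734, 0.0564]
tool_rot: [0.676, 0.737, -0.0, 0.001]
ft_force: [0.3, 0.7, 1.6]
grip_width: 0.036
```

Request:
send_rows(deltas=[{"tx": 0, "ty": 0, "tz": 0, "rx": 0, "ry": 0, "rz": 0}, {"tx": 0, "ty": 0, "tz": 0, "rx": 0, "ry": 0, "rz": 0}, {"tx": 0, "ty": 0, "tz": 0, "rx": 0, "ry": 0, "rz": 0}])

```text
time: 16.63
position: [0.4112, -0.2734, 0.0563]
tool_rot: [0.676, 0.737, -0.0, 0.001]
ft_force: [0.5, 0.3, 5.6]
grip_width: 0.036
```

Request:
send_rows(deltas=[{"tx": 0, "ty": 0, "tz": -0.8, "rx": 0, "ry": 0, "rz": 0}, {"tx": 0, "ty": 0, "tz": -2, "rx": 0, "ry": 0, "rz": 0}, {"tx": 0, "ty": 0, "tz": -4, "rx": 0, "ry": 0, "rz": 0}, {"tx": 0, "ty": 0, "tz": -7, "rx": 0, "ry": 0, "rz": 0}, {"tx": 0, "ty": 0, "tz": -10, "rx": 0, "ry": 0, "rz": 0}])

```text
time: 17.05
position: [0.4099, -0.2722, 0.1562]
tool_rot: [0.676, 0.737, 0.0, -0.002]
ft_force: [0.8, -0.5, -0.2]
grip_width: 0.0358
```

Request:
send_rows(deltas=[{"tx": 0, "ty": 0, "tz": -1, "rx": 0, "ry": 0, "rz": 0}, {"tx": 0, "ty": 0, "tz": -1, "rx": 0, "ry": 0, "rz": 0}])

```text
time: 17.22
position: [0.4121, -0.2743, 0.1687]
tool_rot: [0.676, 0.737, -0.0, 0.003]
ft_force: [0.4, -0.3, -1.1]
grip_width: 0.0356
```

```bash
python3 go.py 0.6162 -0.043 0.19 91.45
```

```text
t 17.2167 pos [ 0.4121 -0.2743  0.1687] yaw 94.92 F [ 0.4 -0.3 -1.1] grip 0.0356
shift cm [21.28 22.32 -2.15] rot [0.004 0.005 0.061] rows 7.4
 per 5 rows: [14.35 15.05 -1.45] [0.003 0.003 0.041]
```

Request:
send_rows(deltas=[{"tx": 1.5, "ty": 1.6, "tz": -1, "rx": 0, "ry": 0, "rz": 0.01}, {"tx": 4, "ty": 4.2, "tz": -2, "rx": 0, "ry": 0, "rz": 0.02}, {"tx": 6.8, "ty": 7.1, "tz": -2.2, "rx": 0, "ry": 0, "rz": 0.03}, {"tx": 9.6, "ty": 10, "tz": -2.2, "rx": 0, "ry": 0, "rz": 0.04}, {"tx": 12.4, "ty": 13, "tz": -2.2, "rx": 0, "ry": 0, "rz": 0.05}])

```text
time: 17.63
position: [0.5296, -0.1367, 0.1868]
tool_rot: [0.695, 0.719, -0.0, -0.001]
ft_force: [0.7, -0.7, -0.1]
grip_width: 0.0359
```

```bash
python3 go.py 0.6162 -0.043 0.19 91.45
```

```text
t 17.6333 pos [ 0.5296 -0.1367  0.1868] yaw 91.96 F [ 0.7 -0.7 -0.1] grip 0.0359
shift cm [ 9.07  8.97 -0.33] rot [-0.002 -0.001  0.009] rows 3.1
```

Request:
send_rows(deltas=[{"tx": 2.6, "ty": 2.6, "tz": -0.3, "rx": 0, "ry": 0, "rz": 0.01}, {"tx": 5.2, "ty": 5.2, "tz": -0.3, "rx": 0, "ry": 0, "rz": 0.01}, {"tx": 7.4, "ty": 7.4, "tz": -0.3, "rx": 0, "ry": 0, "rz": 0.01}, {"tx": 8.6, "ty": 8.6, "tz": -0.3, "rx": 0, "ry": 0, "rz": 0.01}, {"tx": 9, "ty": 8.9, "tz": -0.3, "rx": 0, "ry": 0, "rz": 0.01}])

```text
time: 18.05
position: [0.6165, -0.0426, 0.189]
tool_rot: [0.697, 0.717, -0.0, -0.001]
ft_force: [-0.5, -0.4, -0.6]
grip_width: 0.0359
```

Request:
send_rows(deltas=[{"tx": 0, "ty": 0, "tz": 0, "rx": 0, "ry": 0, "rz": 0}, {"tx": 0, "ty": 0, "tz": 0, "rx": 0, "ry": 0, "rz": 0}])

```text
time: 18.22
position: [0.614, -0.0456, 0.1896]
tool_rot: [0.698, 0.716, -0.001, -0.001]
ft_force: [-0.0, 0.3, -2.6]
grip_width: 0.0359
```

```bash
python3 go.py 0.6162 -0.043 0.0673 91.45; python3 wr.py w9; python3 - <<'E'
import cv2
from rig import robot
s=robot.camera("scene")
cv2.imwrite("pics/s9.png",cv2.resize(s["color"][100:280,120:340,::-1],None,fx=3,fy=3,interpolation=cv2.INTER_CUBIC))
E
```

```text
t 18.2167 pos [ 0.614  -0.0456  0.1896] yaw 91.48 F [-0.   0.3 -2.6] grip 0.0359
shift cm [ 0.25  0.27 12.23] rot [-0.003 -0.     0.001] rows 2.9
18.2167 [ 0.614  -0.0456  0.1896] [-0.   0.3 -2.6] 0.035907273258029754
```

View pics/w9.png

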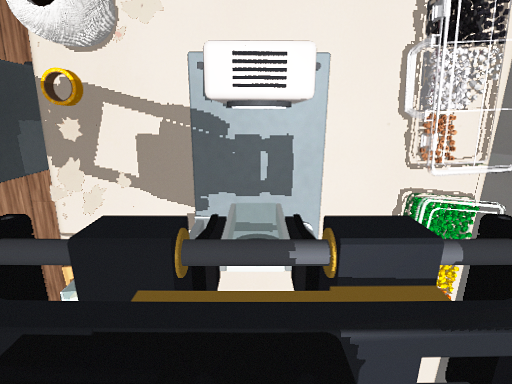

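View pics/s9.png

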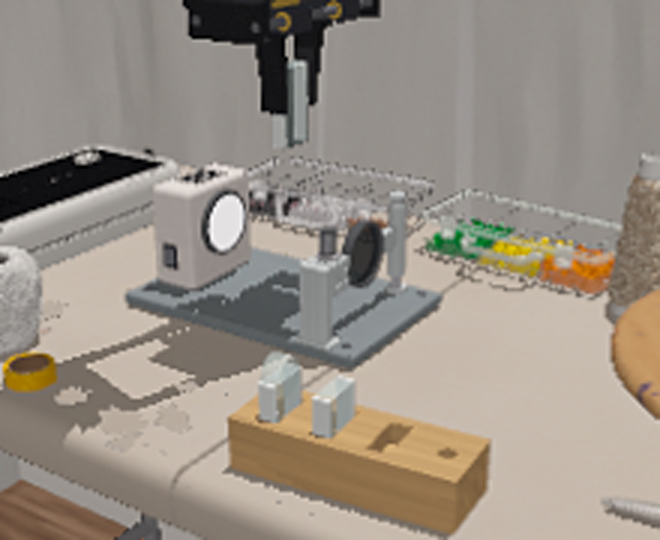

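The tile is held upright and the other two are still in their slots. The lamp head shows at cols 204–315, which gives me a check on the axis.

```bash
python3 - <<'E'
import pickle
from h import *
o,d=pickle.load(open("w9.pkl","rb"))
P=cloud(d,o)
m=(P[...,2]>.104)&(P[...,2]<.116)&(P[...,1]>.01)&(P[...,1]<.12)&(abs(P[...,0]-.61)<.08);x=P[m]
print("lamp top",m.sum(),cv2.minAreaRect(x[:,:2].astype(np.float32)))
m=(P[...,2]>.008)&(P[...,2]<.02)&(P[...,1]>-.02)&(P[...,1]<.1)&(abs(P[...,0]-.61)<.1);x=P[m]
print("base x range",np.percentile(x[:,0],[0.3,50,99.7]))
a=np.radians(1.45);v=np.array([.6159,-.033]);R=np.array([[np.cos(a),-np.sin(a)],[np.sin(a),np.cos(a)]])
print("expect lamp c",v+R@[0,.092])
# tile
m=(P[...,2]>.15)&(abs(P[...,0]-.614)<.03)&(abs(P[...,1]+.045)<.02);x=P[m];print(m.sum(),x.min(0) if len(x) else 0,x.max(0) if len(x) else 0)
E
python3 go.py 0.6162 -0.043 0.0673 91.45
```

```text
lamp top 6489 ((0.6139914989471436, 0.05891575664281845), (0.09123653173446655, 0.04528016224503517), 1.4785774946212769)
base x range [0.53499952 0.61569678 0.69458988]
expect lamp c [0.61357198 0.05897054]
5864 [ 0.5841782  -0.05615289  0.15703713] [ 0.64399364 -0.02500929  0.31045151]
t 18.3167 pos [ 0.6142 -0.0465  0.1902] yaw 91.39 F [-0.  -0.4 -0. ] grip 0.0358
shift cm [ 0.34  0.24 12.29] rot [-0.002 -0.    -0.001] rows 2.9
```

Request:
send_rows(deltas=[{"tx": 0.3, "ty": 0.2, "tz": 2, "rx": 0, "ry": 0, "rz": 0}, {"tx": 0.3, "ty": 0.2, "tz": 5, "rx": 0, "ry": 0, "rz": 0}, {"tx": 0.3, "ty": 0.2, "tz": 8, "rx": 0, "ry": 0, "rz": 0}, {"tx": 0.3, "ty": 0.2, "tz": 10, "rx": 0, "ry": 0, "rz": 0}, {"tx": 0.3, "ty": 0.2, "tz": 11, "rx": 0, "ry": 0, "rz": 0}])

```text
time: 18.73
position: [0.6146, -0.0432, 0.078]
tool_rot: [0.699, 0.715, -0.002, -0.002]
ft_force: [-0.1, -0.5, -0.9]
grip_width: 0.0356
```

```bash
python3 go.py 0.6162 -0.043 0.0673 91.45
```

```text
t 18.7333 pos [ 0.6146 -0.0432  0.078 ] yaw 91.35 F [-0.1 -0.5 -0.9] grip 0.0356
shift cm [0.02 0.16 1.07] rot [-0.006 -0.001 -0.002] rows 0.3
```

Request:
send_rows(deltas=[{"tx": 0, "ty": 0.1, "tz": 0.4, "rx": 0, "ry": 0, "rz": 0}, {"tx": 0, "ty": 0.1, "tz": 0.8, "rx": 0, "ry": 0, "rz": 0}, {"tx": 0, "ty": 0.1, "tz": 1.1, "rx": 0, "ry": 0, "rz": 0}, {"tx": 0, "ty": 0.1, "tz": 1.1, "rx": 0, "ry": 0, "rz": 0}, {"tx": 0, "ty": 0.1, "tz": 1.1, "rx": 0, "ry": 0, "rz": 0}])

```text
time: 19.15
position: [0.6192, -0.0425, 0.0709]
tool_rot: [0.698, 0.716, 0.0, 0.001]
ft_force: [0.2, 0.7, -1.0]
grip_width: 0.0357
```

Request:
send_rows(deltas=[{"tx": 0, "ty": 0, "tz": 0, "rx": 0, "ry": 0, "rz": 0}, {"tx": 0, "ty": 0, "tz": 0, "rx": 0, "ry": 0, "rz": 0}, {"tx": 0, "ty": 0, "tz": 0, "rx": 0, "ry": 0, "rz": 0}, {"tx": 0, "ty": 0, "tz": 0, "rx": 0, "ry": 0, "rz": 0}])

```text
time: 19.48
position: [0.6187, -0.0422, 0.0702]
tool_rot: [0.698, 0.716, 0.0, 0.0]
ft_force: [-0.6, -0.9, -0.6]
grip_width: 0.0358
```

```bash
python3 go.py 0.6162 -0.043 0.0673 91.45; python3 - <<'E'
import cv2
from rig import robot
from h import *
s=robot.camera("scene")
cv2.imwrite("pics/s10.png",cv2.resize(s["color"][110:280,150:330,::-1],None,fx=3.5,fy=3.5,interpolation=cv2.INTER_CUBIC))
for l,z in [("tile_mid",.07),("tile_tall",.035),("pin",.084)]:
    for r in robot.tip_of(l,"scene")[:2]: print(l,round(r["p"],2),np.round(r["xy"],1))
print(proj(s,[[.6162,-.043,.07],[.6162,-.043,.035],[.563,-.1194,.084]]).round(1))
E
```

```text
t 19.4833 pos [ 0.6187 -0.0422  0.0702] yaw 91.48 F [-0.6 -0.9 -0.6] grip 0.0358
shift cm [-0.07 -0.25  0.29] rot [0.001 0.    0.   ] rows 0.1
tile_mid 0.75 [221.  178.3]
tile_tall 0.45 [216.7 188.7]
pin 0.54 [227.2 188.7]
[[216.9 178.5]
 [217.1 190.5]
 [229.  185.5]]
```

View pics/s10.png

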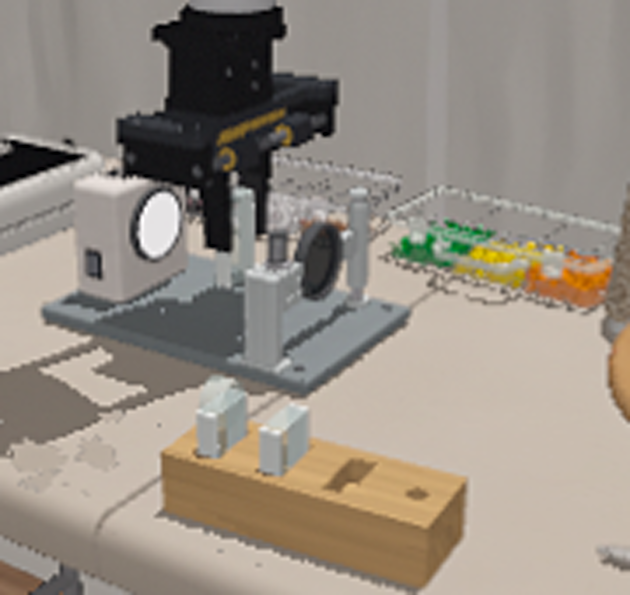

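Request:
send_rows(deltas=[{"tx": 0, "ty": -0.2, "tz": 0.2, "rx": 0, "ry": 0, "rz": 0}, {"tx": 0, "ty": -0.2, "tz": 0.2, "rx": 0, "ry": 0, "rz": 0}, {"tx": 0, "ty": -0.2, "tz": 0.2, "rx": 0, "ry": 0, "rz": 0}, {"tx": 0, "ty": -0.2, "tz": 0.2, "rx": 0, "ry": 0, "rz": 0}, {"tx": 0, "ty": -0.2, "tz": 0.2, "rx": 0, "ry": 0, "rz": 0}])

```text
time: 20.1
position: [0.6165, -0.0423, 0.0678]
tool_rot: [0.698, 0.716, 0.0, -0.0]
ft_force: [0.4, 0.3, -1.2]
grip_width: 0.0357
```

Request:
send_rows(deltas=[{"tx": 0, "ty": 0, "tz": 0, "rx": 0, "ry": 0, "rz": 0}, {"tx": 0, "ty": 0, "tz": 0, "rx": 0, "ry": 0, "rz": 0}, {"tx": 0, "ty": 0, "tz": 0, "rx": 0, "ry": 0, "rz": 0}, {"tx": 0, "ty": 0, "tz": 0, "rx": 0, "ry": 0, "rz": 0}, {"tx": 0, "ty": 0, "tz": 0, "rx": 0, "ry": 0, "rz": 0}])

```text
time: 20.52
position: [0.6165, -0.0423, 0.0678]
tool_rot: [0.698, 0.716, -0.0, -0.0]
ft_force: [-0.3, -1.4, -1.5]
grip_width: 0.0355
```

```bash
python3 go.py 0.6162 -0.043 0.0673 91.45; python3 - <<'E'
import pickle,cv2
from rig import robot
from h import *
o=robot.get_obs();print(np.round(o["joint_velocities"],3))
d=robot.camera("wrist")
P=cloud(d,o)
for r in robot.outline_of("tile_tall","wrist")[:1]:
    x=P[r["pixels"]];x=x[~np.isnan(x[:,0])]
    print(r["p"],np.percentile(x,[2,50,98],axis=0).round(4))
s=robot.camera("scene");P=cloud(s)
for r in robot.outline_of("tile_tall","scene")[:2]:
    x=P[r["pixels"]];print(r["p"],len(x),np.percentile(x,[5,50,95],axis=0).round(4))
cv2.imwrite("pics/w11.png",d["color"][:,:,::-1])
E
```

```text
t 20.5167 pos [ 0.6165 -0.0423  0.0678] yaw 91.47 F [-0.3 -1.4 -1.5] grip 0.0355
shift cm [-0.07 -0.03  0.05] rot [-0. -0.  0.] rows 0.0
[-0.     0.     0.     0.001 -0.001  0.001]
0.77 [[ 0.5994 -0.0479  0.0372]
 [ 0.6165 -0.0345  0.0787]
 [ 0.6337 -0.0336  0.1055]]
0.74 207 [[nan nan nan]
 [nan nan nan]
 [nan nan nan]]
0.39 2531 [[nan nan nan]
 [nan nan nan]
 [nan nan nan]]
```

View pics/w11.png

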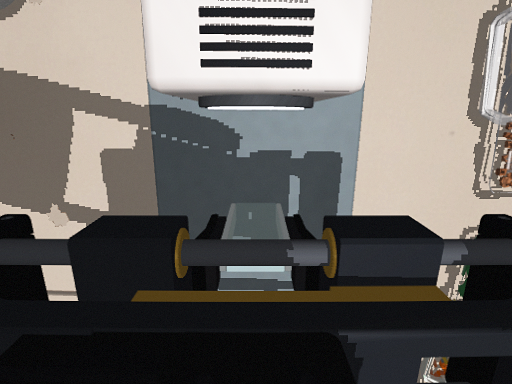

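The depth data puts the tile's middle at about (0.6165, -0.041, 0.071). It's upright and still, and the lamp is square to it. Handing in.

```bash
python3 - <<'E'
from rig import robot
print(robot.hand_in()); o=robot.get_obs();print(o["time"],o["position"],o["grip_width"])
E
```

```text
the job is handed in; nothing more can be done
None
the job is handed in; nothing more can be done
```

The job is done and handed in at about 20.6 s of the 59 s allowed; no verdict was reported.

- **Gate:** I pushed it against its stop until the force reached about 11 N. The wrist picture then showed the lug in the fork with the holes in line.
- **Pin:** It went down without side force and seated with about 11 N, then I let go. Depth data put its top at 0.109–0.111 m (0.110 expected) and its centre about 1 mm from the measured hole.
- **Tall tile:** I gripped it at 36 mm opening across the frosted edges and lifted it out. The last wrist depth data put its middle at about (0.6165, -0.041, 0.071) m, against the beam point at (0.616, -0.043, 0.070) m. The tool was within 0.1° of my measured viewer yaw, and all joints were still.
- **Other tiles:** The scene picture showed both still upright in their slots.

**Checks that disagreed or failed:**
- The scene-camera network put the tile's middle about 4 px (roughly 9 mm) to one side of where I expected it. The tile was partly hidden by the fingers, and its foot agreed to within 2 px. I trusted the wrist depth data.
- The scene camera's depth gave no reading on the glass.
- The top camera's first estimate put the fork about 4 mm off, and I replaced it with the wrist-camera measurement.

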